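# Lock the filter cell's cover with a flat driver

### The arm

A 6-joint arm with a two-finger parallel gripper is mounted at the origin on the work surface. World frame = base frame: x ahead of the robot, y to its left, z up, the work surface at z = 0. Lengths are in mm, angles in rad, forces in N, time in s.
With the tool pointing down it reaches from about 350 to 875 mm from the base axis. Payload 4.2 kg.
Tool frame: the origin (TCP) lies where the fingers leave the gripper's body, on its centre line; the fingertips stand 73 mm ahead of it and the grasp point (between the pads) lies 54 mm ahead of it; z points along the fingers, y is the direction in which the jaws open and shut (so a half turn about z gives the same grasp; the last joint's range is limited). The gripper opens to 85 mm and grips with 20 to 120 N. Pads are 22 mm wide; open, the fingers measure 114 mm over their backs; the gripper's body (76 mm by 85 mm) begins 54 mm behind the grasp point. The pads swing forward as they close: fully open they stand 13 mm farther back than shut.
Start: joints at [-0.933, 0.385, 0.008, 0, -1.194, -0.259], TCP at [231.142, -580.666, 303.912] pointing down, gripper open.
Joint ranges: [-3.14, 3.14], [-1.21, 2.06], [-1.07, 1.41], [-3.16, 2.05], [-2.99, -0.16], [-3.1, 3.1]. Speed limits (rad/s): [2.79, 2.79, 3.14, 3.14, 3.14, 3.14].

### API

Orientations are given as a unit quaternion [x, y, z, w].
In Python, from bench import arm gives the robot as it stands.
- The arm moves only by the tool apply_moves, never from a script. Its argument "increments" is a list that holds one entry, the list of rows, each a list of 7 numbers: the shift along the tool's x, y, z scaled (see below), then the turn, a rotation vector about the tool's x, y, z scaled (see below), then the gripper's target within -1 to 1 (fully open at 1, half-way at 0, shut at -1). A call has 1 to 10 rows; each row is the pose to reach, as a shift and turn from the pose commanded when the call began, along the tool's axes at that moment; what a row does not reach only later rows make up. The controller multiplies each number of a shift by 100 mm and each number of a turn by 0.5 rad. A row lasts 1/10 s, in which the tool goes at most 50 mm and 8.59 degrees, less where a joint would pass 70% of its speed; a pose out of reach is approached as far as the arm can. A call with a number of a shift or a turn outside -1 to 1 is refused whole. A call with a gripper value outside its range is refused whole. The fingers move at their own pace and stop on an object; the grip force is fixed at half the most. Time passes only in rows, so rows that repeat a pose let the fingers close. It gives the time, the measured TCP pose, the force and the opening at its end, in the units of the state.
- arm.read_state(): the state, without advancing time (a new reading comes with each control period).
- arm.get_image(name): name is "side" or "top"; returns a dict with "img" (480x640x3 uint8, red, green, blue), "fx", "fy", "cx", "cy" (pixels), "k1" (the pictures are not rectified: a ray, as slopes to the right and down, at radius r is drawn at 1 + k1 r^2 times it, then the intrinsics apply), "pose" (4x4, takes a point from camera to world coordinates). Camera axes: x right, y up, looking along -z (the intrinsics and any distortion apply to the point x, -y, -z); pixel columns grow to the right and rows downward; lengths in mm; the calibration is good to about 2 mm. A picture is of the moment at which its call begins. There is no depth.
- arm.job_done(): hands the job in, once; it reports no verdict.
Trained networks look in a picture, given as the dict that the camera call returned (one of the last four; its "shot" number tells which), for a name from the list of things; names that differ only in an ending like _2 or _b are one class to them, and where a whole thing is asked for, a point or a joint stands for the part that bears it (a point fixed in the world has none). Each returns a list of dicts, best first, with "conf" (0 to 1); they miss things now and then, are a little off and sometimes report something else, mostly with a low value. They report only what shows in the picture. A call takes as long as a camera call. They do not tell look-alikes from the thing itself.
- arm.outline_of(label, picture): "pixels" (480x640 bool, what is visible of it) and "box" ([centre column, centre row, width, height] in pixels, round what is visible of it).
- arm.mark_of(label, picture): "at" ([column, row] in pixels: a listed point, or the origin of a listed thing).
The state is a dict: "clock": time; "joints": joint angles; "joint_vel": joint speeds; "joint_efforts": joint torques, N m; "position": TCP position; "ee_rot": TCP orientation; "contact_force": force on the tool from outside, world axes, zero at the start; "wrist_torque": the same for the moment, N m; "gripper_width": finger opening in mm.
Only numpy, scipy, OpenCV 4.12 (cv2) and the standard library are available. Lean on these libraries where they do the work, as an engineer would, in place of code of your own. Each camera call takes 0.05 s, during which the arm holds its last target.

### The job

Take the green flat driver out of its stand and, with its blade seated in the slot, turn each of the two slotted lock screws on the white filter cell clockwise to its stop, so that both orange tabs point at the middle of the clear cover. Work the screws only through their slots, never by pushing the tabs. Then put the driver back upright in its stand, let go, and leave the bottles, the jar and the dishes standing where they are.

Things in the scene. Friction and masses are not known exactly. Their poses are not given: they have to be found in the camera images.
- driver: Loose flat driver, 162 mm, about 220 g, upright in its stand. Origin: centre of the blade's tip; z up its axis, x along the blade's width, y across it. Blade 18 (x) by 3 (y) mm, 20 mm long; round shaft 14 mm across up to z = 85 mm; green flat-sided handle 40 (x) by 28 (y) mm, z = 85 to 157 mm, then a black cap 34 by 22 mm. Centre of mass about 114 mm above the tip. Grip it across y (28 mm).
- stand: Fixed driver stand, base 100 (x) by 90 (y) by 10 mm, origin under its centre. Top plate 80 by 80 by 8 mm, upper face 105 mm above the table, on side walls at y = +-37 mm; a round hole 27 mm across in its middle. The driver hangs in it, the underside of its handle on the plate, its tip 20 mm above the table, turned any way.
- stand_hole (a point): Centre of the stand's hole, at the upper face of its top plate (105 mm above the table); z up.
- cell: Fixed white filter cell, 140 (x) by 250 (y) mm, top face 45 mm above the table, origin under its centre, with a round clear cover 116 mm across (top at 53 mm) in the middle and a lock screw near each end of its y axis. On each screw, under its head in line with the slot, sits an orange tab 20 mm wide and 5 mm thick, its tip 62 mm from the screw's axis, its top 60 mm above the table.
- lock_a_slot (a point): Lock screw near the +y end of the cell, 85 mm from its centre: point on the axis, on the slot's floor, 67 mm above the table. x = along slot and tab, to the tab's tip (turns with the screw), z up. Round steel head 40 mm across, top at 75 mm. Slot right across it, 8 mm deep, 5.5 mm wide (9.5 mm at the mouth, top 1.5 mm).
- lock_a (a joint): Angle of that screw, rad: grows clockwise seen from above; 0 = unlocked, 1.5 = locked, at its hard stop, tab over the clear cover and pointing at the cell's centre (along the cell's -y). Starts between 0 and 0.6. Stiff (about 0.12 N m), stays where left, does not rise or sink.
- lock_b_slot (a point): Lock screw near the -y end of the cell, 85 mm from its centre: point on the axis, on the slot's floor, 67 mm above the table. x = along slot and tab, to the tab's tip (turns with the screw), z up. Round steel head 40 mm across, top at 75 mm. Slot right across it, 8 mm deep, 5.5 mm wide (9.5 mm at the mouth, top 1.5 mm).
- lock_b (a joint): Angle of that screw, rad: grows clockwise seen from above; 0 = unlocked, 1.5 = locked, at its hard stop, tab over the clear cover and pointing at the cell's centre (along the cell's +y). Starts between 0 and 0.6. Stiff (about 0.12 N m), stays where left, does not rise or sink.
- amber_bottle: Bystander: amber bottle, black cap, 66 mm across, 190 mm tall, behind the cell (farther from the robot). Origin under its centre.
- white_bottle: Bystander: white bottle, blue cap, 60 mm across, 165 mm tall, behind the stand. Origin under its centre.
- mid_bottle: Bystander: amber bottle, orange cap, 64 mm across, 185 mm tall, between stand and cell. Origin under its centre.
- jar: Bystander: clear jar, orange cap, 70 mm across, 90 mm tall, in front of the cell. Origin under its centre.
- dishes_a: Bystander: stack of dishes, 94 mm across, 58 mm tall, between stand and cell. Origin under its centre.
- dishes_b: Bystander: stack of dishes, 94 mm across, 44 mm tall, in front of the stand. Origin under its centre.
There are look-alikes about, which are no part of the job. There is more than one size of the stand; the job needs the larger. What is shaped like the driver but purple is not meant.

How it is judged:
By the outcome, as a careful person would: the job done as asked, in the order asked, and still so for the second after the job is handed in, with the robot touching nothing.
It also fails if it takes over 69 s, if anything falls off the work surface, if the arm or the gripper's body presses on something with over 40 N, if the wrist force passes 120 N, or if a joint passes its speed limit or range.

## Working session

There is one attempt and no reset: what is moved stays moved. The work goes in short steps, Python scripts to look and compute and a tool call to move; the robot and the scene stay as the last step left them, time stands still between calls to the robot, and variables do not carry over. Pictures are saved under pics/ and viewed, and the job is handed in when it is done.

Besides the shell and the picture viewer there is one more tool, called after "Call:" as name([rows], argument=value, ...), one row to a line, values as JSON. apply_moves: Moves the arm, as the interface text tells. Shifts and turns lie within -1 to 1; 1 stands for 100 mm of shift or 0.5 rad of turn. Its arguments: {"type":"object","properties":{"increments":{"type":"array"}},"required":["increments"]}

```bash
ls; mkdir -p pics
python3 - <<'E'
from bench import arm
import cv2,pickle
s=arm.read_state();print(s)
for n in("side","top"):
    p=arm.get_image(n);cv2.imwrite(f"pics/{n}0.png",p["img"][:,:,::-1]);pickle.dump(p,open(f"{n}0.pkl","wb"))
    print({k:v for k,v in p.items() if k!="img"})
    for l in["driver","stand","cell","lock_a","amber_bottle","white_bottle","mid_bottle","jar","dishes_a"]:
        for d in arm.outline_of(l,p):print(n,l,round(d["conf"],2),[int(x) for x in d["box"]])
    for l in["driver","stand","stand_hole","cell","lock_a_slot","lock_b_slot"]:
        for d in arm.mark_of(l,p):print(n,'mark',l,round(d["conf"],2),d["at"])
E
```

```text
pics
{'clock': 0.0, 'joints': array([-9.33422464e-01,  3.85581492e-01,  6.63467277e-03, -4.90027320e-04,
       -1.19399488e+00, -2.58587335e-01]), 'joint_vel': array([-0.00050203,  0.00103413, -0.00017366,  0.00024443, -0.00068388,
        0.00015747]), 'joint_efforts': array([-3.13693108e-04, -3.92287838e+01,  1.88399935e+01,  4.18614998e+00,
       -4.65654273e-03,  1.20432492e-05]), 'position': array([ 230.98348339, -580.30156757,  302.81114594]), 'ee_rot': array([-1.88174149e-01,  9.82135066e-01,  1.06547676e-03, -2.59373088e-04]), 'contact_force': array([-0.26056751, -0.04914395,  0.94723312]), 'wrist_torque': array([-0.02378429,  0.00358163, -0.01851434]), 'gripper_width': 85.85446943813122}
{'fx': 611.4841025743243, 'fy': 611.4841025743243, 'cx': 327.53950393003754, 'cy': 243.0945779267788, 'k1': -0.13194971078339637, 'pose': array([[-8.85862052e-01,  2.69142549e-01, -3.77903047e-01,
         5.31127928e+01],
       [-4.63852651e-01, -4.97217202e-01,  7.33222867e-01,
         9.73375022e+02],
       [ 9.44157614e-03,  8.24825644e-01,  5.65308336e-01,
         8.08565762e+02],
[... 1771 characters left out ...]
ock_a 0.61 [467, 270, 17, 35]
top amber_bottle 0.81 [429, 206, 40, 37]
top white_bottle 0.62 [201, 187, 35, 26]
top white_bottle 0.6 [228, 279, 37, 40]
top mid_bottle 0.91 [327, 294, 31, 29]
top jar 0.94 [420, 323, 32, 31]
top jar 0.5 [432, 266, 112, 70]
top dishes_a 0.91 [322, 206, 42, 41]
top dishes_a 0.66 [229, 284, 40, 39]
top mark driver 0.75 [221.1, 236.8]
top mark driver 0.63 [265.1, 198.9]
top mark stand 0.92 [222.6, 234.2]
top mark stand 0.85 [161.8, 226.5]
top mark stand_hole 0.83 [212.0, 230.5]
top mark stand_hole 0.58 [159.0, 226.5]
top mark cell 0.72 [428.4, 264.4]
top mark cell 0.49 [222.7, 233.2]
top mark lock_a_slot 0.62 [399.3, 264.0]
top mark lock_b_slot 0.56 [468.9, 262.8]
```

Run:
```python
import cv2
a=cv2.imread("pics/side0.png");b=cv2.imread("pics/top0.png")
cv2.imwrite("pics/s1.png",cv2.resize(a[120:420,150:500],None,fx=2.2,fy=2,interpolation=cv2.INTER_CUBIC))
cv2.imwrite("pics/t1.png",cv2.resize(b[150:350,130:510],None,fx=2.1,fy=2.1,interpolation=cv2.INTER_CUBIC))
```

```text
(no output)
```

View pics/s1.png

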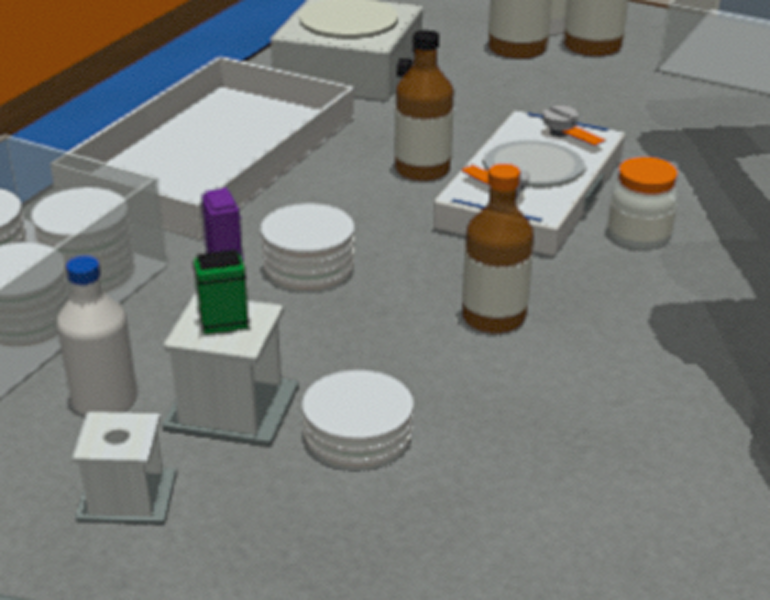

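View pics/t1.png

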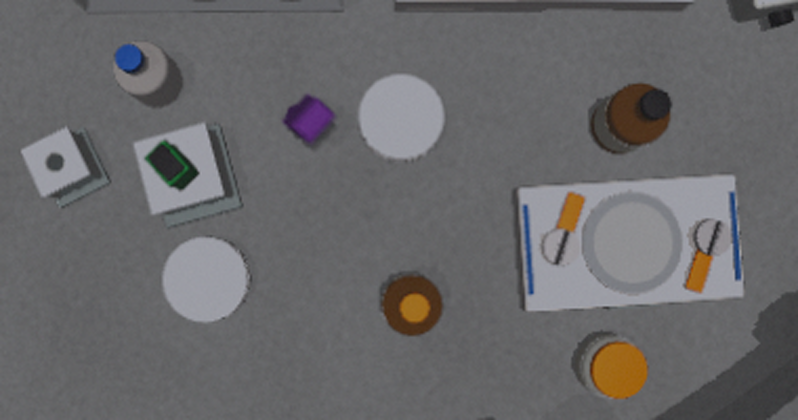

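View pics/top0.png

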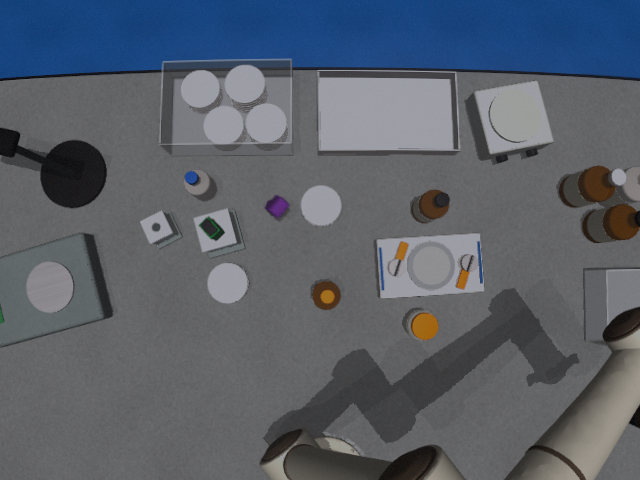

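Run:
```python
import cv2
a=cv2.imread("pics/side0.png");b=cv2.imread("pics/top0.png")
cv2.imwrite("pics/t2.png",cv2.resize(b[225:305,370:490],None,fx=6.5,fy=6.5,interpolation=cv2.INTER_CUBIC))
cv2.imwrite("pics/t3.png",cv2.resize(b[200:265,185:255],None,fx=8,fy=8,interpolation=cv2.INTER_CUBIC))
cv2.imwrite("pics/s2.png",cv2.resize(a[160:250,345:440],None,fx=6.5,fy=6.5,interpolation=cv2.INTER_CUBIC))
```

```text
(no output)
```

View pics/t2.png

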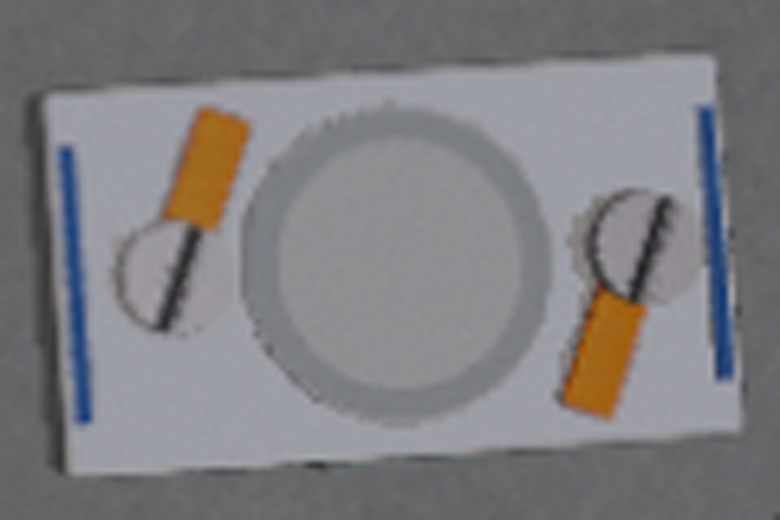

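View pics/t3.png

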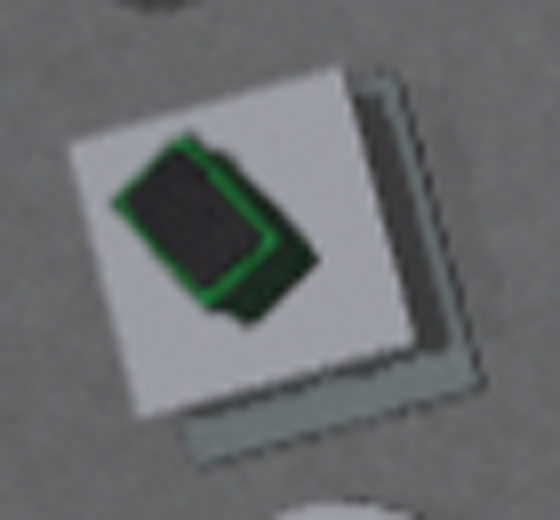

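View pics/s2.png

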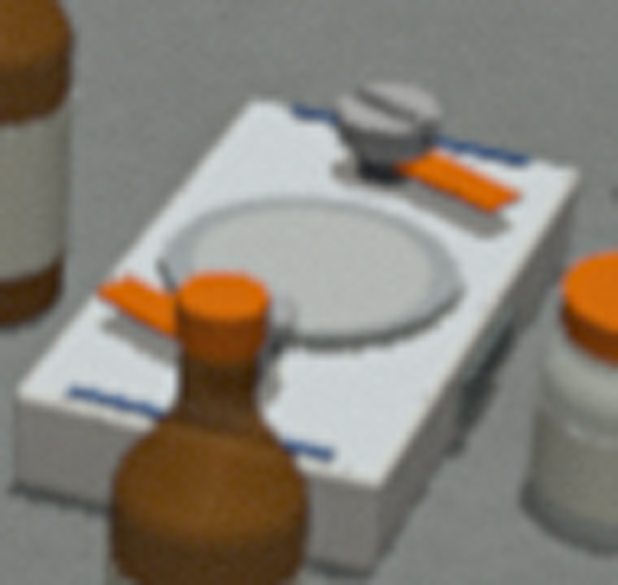

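```bash
cat > h.py <<'E'
import numpy as np,cv2,pickle
def proj(p,X):
    X=np.atleast_2d(X);P=p["pose"];c=(X-P[:3,3])@P[:3,:3]
    u=c[:,0]/-c[:,2];v=-c[:,1]/-c[:,2];r=u*u+v*v;k=1+p["k1"]*r
    return np.c_[p["cx"]+p["fx"]*u*k,p["cy"]+p["fy"]*v*k]
def back(p,px,z):
    px=np.atleast_2d(np.asarray(px,float));K=np.array([[p["fx"],0,p["cx"]],[0,p["fy"],p["cy"]],[0,0,1]])
    n=cv2.undistortPoints(px[:,None],K,np.array([p["k1"],0,0,0.]))[:,0]
    d=np.c_[n[:,0],-n[:,1],-np.ones(len(n))]@p["pose"][:3,:3].T;o=p["pose"][:3,3]
    return o+d*((z-o[2])/d[:,2])[:,None]
def crop(px,o,s): return (np.asarray(px,float)+.5)/s-.5+np.array(o)
E
python3 - <<'E'
from h import *
t=pickle.load(open("top0.pkl","rb"));s=pickle.load(open("side0.pkl","rb"))
def rep(n,q,yaw=True):
    c=q.mean(0);print(n,"centre",c.round(1),"sides",[np.linalg.norm(q[i]-q[i-1]).round(1) for i in range(4)],"ang deg",[round(np.degrees(np.arctan2(*(q[i]-q[i-1])[[1,0]])),1) for i in range(4)])
q=back(t,crop([(45,93),(712,55),(742,432),(70,473)],(370,225),6.5),45);rep("cell top",q)
q=back(s,crop([(255,98),(580,172),(380,487),(17,398)],(345,160),6.5),45);rep("cell side",q)
q=back(t,crop([(70,145),(342,68),(414,345),(138,417)],(185,200),8),105);rep("stand top",q)
q=back(t,crop([(184,133),(280,240),(210,310),(112,203)],(185,200),8),177);rep("handle top",q)
sl=back(t,crop([(197,228),(163,330),(665,197),(635,300)],(370,225),6.5),75)
for i in(0,2):
    d=sl[i]-sl[i+1];print("slot",(sl[i]+sl[i+1])/2,np.linalg.norm(d),np.degrees(np.arctan2(d[1],d[0])))
tb=back(t,crop([(200,107),(251,121),(560,402),(610,418)],(370,225),6.5),60)
print("tabtips",(tb[0]+tb[1])/2,(tb[2]+tb[3])/2)
print("headb side",back(s,crop([(390,108)],(345,160),6.5),75))
# stand side plate: s1 crop origin 150,120 scale 2.2,2
q=(np.array([(190,300),(283,307),(258,358),(165,347)])+.5)/[2.2,2]-.5+[150,120];rep("stand side",back(s,q,105))
# others
for n,px,z in[("mid",(414,307),185),("jar",(619,369),90),("amber",(655,104),190),("white",(129,58),165),("dishA",(401,117),58),("dishB",(205,280),44)]:
    print(n,back(t,crop([px],(130,150),2.1),z).round(0))
E
```

```text
cell top centre [ 507.7 -253.1   45. ] sides [np.float64(136.3), np.float64(246.6), np.float64(137.8), np.float64(247.3)] ang deg [np.float64(3.0), np.float64(-87.2), np.float64(-176.7), np.float64(92.5)]
cell side centre [ 504.8 -250.1   45. ] sides [np.float64(252.8), np.float64(138.2), np.float64(249.9), np.float64(137.0)] ang deg [np.float64(-86.5), np.float64(-177.6), np.float64(93.2), np.float64(3.6)]
stand top centre [588.4 241.3 105. ] sides [np.float64(78.5), np.float64(79.2), np.float64(80.1), np.float64(79.5)] ang deg [np.float64(14.6), np.float64(-74.7), np.float64(-165.2), np.float64(104.2)]
handle top centre [588.3 240.8 177. ] sides [np.float64(26.3), np.float64(38.2), np.float64(25.9), np.float64(38.5)] ang deg [np.float64(-46.0), np.float64(-137.9), np.float64(134.8), np.float64(42.8)]
slot [ 502.47225871 -169.0710825    75.        ] 37.75301104738102 -19.498419696353825
slot [ 511.22697119 -338.23966567   75.        ] 38.28346873975213 -18.05479476230765
tabtips [ 561.12703986 -188.87596182   60.        ] [ 454.04262591 -317.48346224   60.        ]
headb side [[ 510.7863744  -337.92996688   75.        ]]
stand side centre [586.1 245.4 105. ] sides [np.float64(72.4), np.float64(82.4), np.float64(77.5), np.float64(79.7)] ang deg [np.float64(-72.0), np.float64(-159.2), np.float64(106.1), np.float64(17.2)]
mid [[444.  -4. 185.]]
jar [[ 371. -227.   90.]]
amber [[ 643. -247.  190.]]
white [[697. 283. 165.]]
dishA [[648.   4.  58.]]
dishB [[470. 221.  44.]]
```

Call:
apply_moves([
  [[-1, 1, 0, 0, 0, 0, 1], [-1, 1, 0, 0, 0, 0, 1], [-1, 1, 0, 0, 0, 0, 1]],
])

```text
clock: 1.9
position: [287.3, -449.1, 303.8]
ee_rot: [-0.188, 0.982, 0.0, -0.0]
contact_force: [0.5, -0.1, 0.5]
gripper_width: 85.4
```

Call:
apply_moves([
  [[-1, 1, 0, 0, 0, 0, 1], [-1, 1, 0, 0, 0, 0, 1], [-1, 1, 0, 0, 0, 0, 1]],
])

```text
clock: 2.2
position: [343.4, -318.8, 304.3]
ee_rot: [-0.189, 0.982, -0.0, 0.0]
contact_force: [1.8, 0.1, 0.2]
gripper_width: 85.5
```

Call:
apply_moves([
  [[-1, 1, 0, 0, 0, 0, 1], [-1, 1, 0, 0, 0, 0, 1], [-1, 1, 0, 0, 0, 0, 1]],
])

```text
clock: 2.5
position: [399.4, -188.9, 304.4]
ee_rot: [-0.189, 0.982, -0.0, 0.001]
contact_force: [0.9, -0.6, 0.8]
gripper_width: 85.1
```

Call:
apply_moves([
  [[-1, 1, 0, 0, 0, 0, 1], [-1, 1, 0, 0, 0, 0, 1], [-1, 1, 0, 0, 0, 0, 1]],
])

```text
clock: 2.8
position: [455.4, -58.8, 304.4]
ee_rot: [-0.189, 0.982, -0.0, 0.001]
contact_force: [0.8, -0.4, 0.3]
gripper_width: 85.4
```

Call:
apply_moves([
  [[-1, 1, 0, 0, 0, 0, 1], [-1, 1, 0, 0, 0, 0, 1], [-1, 1, 0, 0, 0, 0, 1]],
])

```text
clock: 3.1
position: [511.4, 71.3, 304.2]
ee_rot: [-0.189, 0.982, 0.0, 0.001]
contact_force: [0.5, -0.6, -0.4]
gripper_width: 85.1
```

Call:
apply_moves([
  [[-1, 1, 0, 0, 0, 0, 1], [-1, 1, 0, 0, 0, 0, 1], [-1, 1, 0, 0, 0, 0, 1], [-1, 1, 0, 0, 0, 0, 1]],
])

```text
clock: 3.5
position: [568.3, 203.0, 302.8]
ee_rot: [-0.19, 0.982, 0.0, 0.0]
contact_force: [-0.7, -0.2, -0.6]
gripper_width: 85.3
```

```bash
cat >> h.py <<'E'
from scipy.spatial.transform import Rotation as Rt
def jaw(s):
    y=Rt.from_quat(s["ee_rot"]).as_matrix()[:,1];return np.degrees(np.arctan2(y[1],y[0]))
def plan(s,tgt,jawdeg=None,level=True):
    """shift/turn in call units from measured pose to target TCP with tool down, jaw (tool y) at jawdeg"""
    R=Rt.from_quat(s["ee_rot"]);sh=R.inv().apply(np.array(tgt)-s["position"])
    j=np.radians(jaw(s) if jawdeg is None else jawdeg)
    y=np.array([np.cos(j),np.sin(j),0]);z=np.array([0,0,-1.]);x=np.cross(y,z)
    T=Rt.from_matrix(np.c_[x,y,z]);rv=(R.inv()*T).as_rotvec()
    print("clock",round(float(s["clock"]),2),"pos",s["position"].round(1),"jaw",round(jaw(s),2),"F",s["contact_force"].round(1),"T",s["wrist_torque"].round(2),"w",round(float(s["gripper_width"]),1),"j",s["joints"].round(2))
    print("shift/100",(sh/100).round(3),"turn/.5",(rv/.5).round(3))
E
python3 - <<'E'
from h import *
from bench import arm
plan(arm.read_state(),[588.2,241.5,193],134.4)
E
```

```text
clock 3.5 pos [568.3 203.  302.8] jaw 111.94 F [-0.7 -0.2 -0.6] T [-0.07  0.13  0.03] w 85.3 j [ 0.61  0.35 -0.05  0.   -1.17 -1.8 ]
shift/100 [-0.328  0.282  1.098] turn/.5 [-0.     0.001 -0.784]
```

Call:
apply_moves([
  [[-0.33, 0.28, 0.2, 0, 0, -0.3, 1], [-0.33, 0.28, 0.35, 0, 0, -0.6, 1], [-0.33, 0.28, 0.35, 0, 0, -0.784, 1], [-0.33, 0.28, 0.35, 0, 0, -0.784, 1]],
])

```text
clock: 3.9
position: [586.8, 236.6, 268.1]
ee_rot: [-0.376, 0.927, -0.0, -0.001]
contact_force: [0.2, 0.3, 0.2]
gripper_width: 85.4
```

Run:
```python
from h import *
from bench import arm
s=arm.read_state()
plan(s,[588.2,241.5,193],134.4)
for n in("top","side"):
    p=arm.get_image(n);cv2.imwrite(f"pics/{n}2.png",cv2.resize(p["img"][150:400,130:380,::-1],None,fx=2.4,fy=2.4,interpolation=cv2.INTER_CUBIC))
```

```text
clock 3.9 pos [586.8 236.6 268.1] jaw 134.15 F [0.2 0.3 0.2] T [-0.02  0.01 -0.  ] w 85.4 j [ 0.64  0.42 -0.02  0.   -1.13 -1.44]
shift/100 [-0.045  0.026  0.751] turn/.5 [ 0.    -0.003 -0.009]
```

View pics/side2.png

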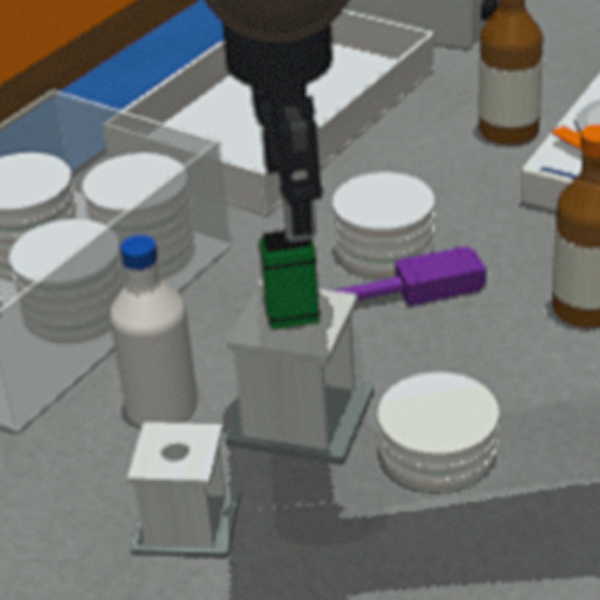

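View pics/top2.png

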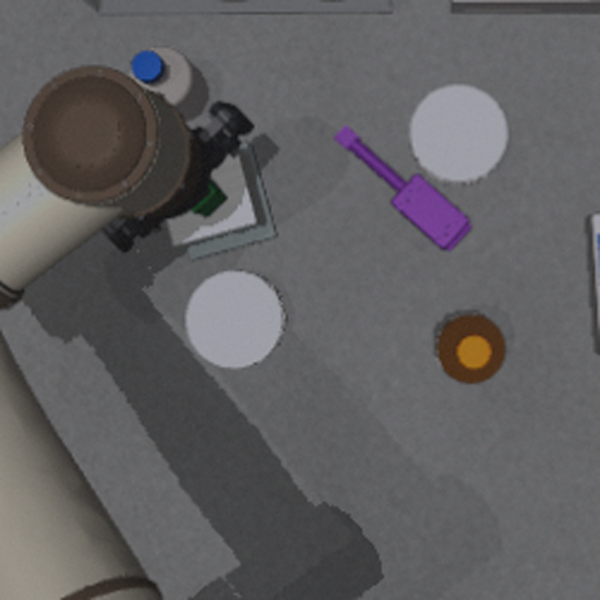

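Call:
apply_moves([
  [[-0.045, 0.026, 0.2, 0, 0, -0.009, 1], [-0.045, 0.026, 0.4, 0, 0, -0.009, 1], [-0.045, 0.026, 0.6, 0, 0, -0.009, 1], [-0.045, 0.026, 0.75, 0, 0, -0.009, 1], [-0.045, 0.026, 0.75, 0, 0, -0.009, 1], [-0.045, 0.026, 0.75, 0, 0, -0.009, 1]],
])

```text
clock: 4.6
position: [588.8, 241.8, 194.9]
ee_rot: [-0.378, 0.926, -0.0, 0.001]
contact_force: [0.2, 0.4, 0.7]
gripper_width: 85.5
```

Run:
```python
from h import *
from bench import arm
s=arm.read_state()
plan(s,[588.2,241.5,193],134.4)
p=arm.get_image("side");cv2.imwrite(f"pics/side3.png",cv2.resize(p["img"][200:350,180:330,::-1],None,fx=4,fy=4,interpolation=cv2.INTER_CUBIC))
```

```text
clock 4.6 pos [588.8 241.8 194.9] jaw 134.37 F [0.2 0.4 0.7] T [ 0.02 -0.02  0.02] w 85.5 j [ 0.64  0.49 -0.11  0.   -0.97 -1.44]
shift/100 [0.006 0.003 0.019] turn/.5 [-0.001  0.002 -0.001]
```

View pics/side3.png

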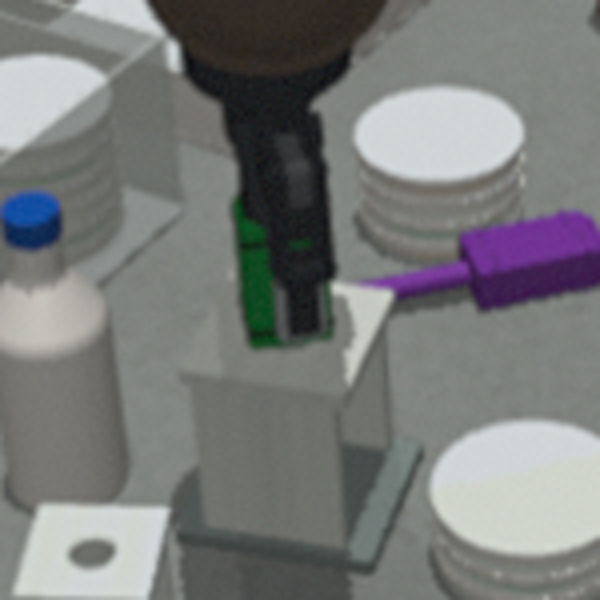

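Call:
apply_moves([
  [[0, 0, 0, 0, 0, 0, -1], [0, 0, 0, 0, 0, 0, -1], [0, 0, 0, 0, 0, 0, -1], [0, 0, 0, 0, 0, 0, -1], [0, 0, 0, 0, 0, 0, -1], [0, 0, 0, 0, 0, 0, -1], [0, 0, 0, 0, 0, 0, -1], [0, 0, 0, 0, 0, 0, -1]],
])

```text
clock: 5.45
position: [588.6, 242.0, 194.4]
ee_rot: [-0.378, 0.926, -0.0, 0.0]
contact_force: [-1.0, 0.2, 3.8]
gripper_width: 27.9
```

Run:
```python
from h import *
from bench import arm
s=arm.read_state()
plan(s,[588.2,241.5,193],134.4)
```

```text
clock 5.45 pos [588.6 242.  194.4] jaw 134.44 F [-1.   0.2  3.8] T [ 0.13  0.42 -0.03] w 27.9 j [ 0.64  0.49 -0.11  0.   -0.97 -1.44]
shift/100 [ 0.006 -0.001  0.014] turn/.5 [-0.001  0.001  0.001]
```

Call:
apply_moves([
  [[0, 0, -0.15, 0, 0, 0, -1], [0, 0, -0.4, 0, 0, 0, -1], [0, 0, -0.7, 0, 0, 0, -1], [0, 0, -1, 0, 0, 0, -1]],
])

```text
clock: 5.85
position: [587.9, 241.6, 293.0]
ee_rot: [-0.378, 0.926, -0.0, -0.002]
contact_force: [0.5, 0.9, -2.0]
gripper_width: 27.8
```

Call:
apply_moves([
  [[0, 0, -0.3, 0, 0, 0, -1], [0, 0, -0.6, 0, 0, 0, -1], [0, 0, -0.9, 0, 0, 0, -1], [0, 0, -0.9, 0, 0, 0, -1]],
])

```text
clock: 6.25
position: [589.5, 242.2, 388.0]
ee_rot: [-0.378, 0.926, 0.0, 0.004]
contact_force: [0.1, 1.2, -2.6]
gripper_width: 27.7
```

Run:
```python
from h import *
from bench import arm
s=arm.read_state()
plan(s,[502,-168,380],134.4+90)
p=arm.get_image("side");cv2.imwrite(f"pics/side4.png",cv2.resize(p["img"][100:350,130:380,::-1],None,fx=2.4,fy=2.4,interpolation=cv2.INTER_CUBIC))
```

```text
clock 6.25 pos [589.5 242.2 388. ] jaw 134.43 F [ 0.1  1.2 -2.6] T [ 0.01  0.03 -0.04] w 27.7 j [ 0.64  0.36  0.18  0.   -1.38 -1.44]
shift/100 [ 3.497 -2.316  0.059] turn/.5 [-0.016  0.008 -3.141]
```

View pics/side4.png

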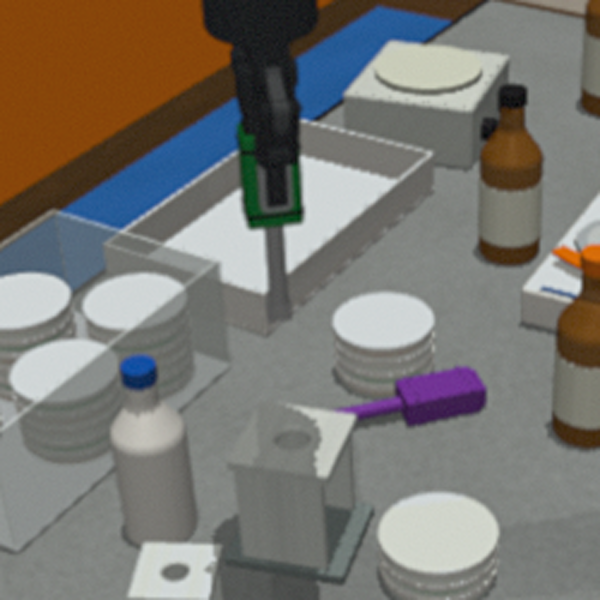

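Call:
apply_moves([
  [[0.3, -0.2, 0, 0, 0, 0, -1], [0.65, -0.43, 0, 0, 0, 0, -1], [1, -0.66, 0, 0, 0, 0, -1]],
])

```text
clock: 6.6
position: [562.1, 123.8, 380.6]
ee_rot: [-0.378, 0.926, 0.0, -0.003]
contact_force: [1.4, 0.2, -2.3]
gripper_width: 27.3
```

Call:
apply_moves([
  [[0.35, -0.23, 0, 0, 0, 0, -1], [0.7, -0.46, 0, 0, 0, 0, -1], [1, -0.66, 0, 0, 0, 0, -1]],
])

```text
clock: 6.9
position: [536.4, 5.8, 381.3]
ee_rot: [-0.378, 0.926, 0.001, -0.002]
contact_force: [1.2, 0.0, -1.2]
gripper_width: 27.3
```

Call:
apply_moves([
  [[0.35, -0.23, 0, 0, 0, 0, -1], [0.7, -0.46, 0, 0, 0, 0, -1], [1, -0.66, 0, 0, 0, 0, -1]],
])

```text
clock: 7.2
position: [511.2, -111.1, 381.3]
ee_rot: [-0.378, 0.926, 0.001, -0.002]
contact_force: [0.9, -0.1, -2.6]
gripper_width: 27.5
```

Call:
apply_moves([
  [[0.25, -0.17, 0, 0, 0, -0.28, -1], [0.49, -0.33, 0, 0, 0, -0.57, -1], [0.49, -0.33, 0, 0, 0, -0.86, -1], [0.49, -0.33, 0, 0, 0, -1, -1]],
])

```text
clock: 7.6
position: [499.8, -168.2, 381.0]
ee_rot: [-0.596, 0.803, 0.002, -0.002]
contact_force: [0.6, -0.4, -2.5]
gripper_width: 27.4
```

Call:
apply_moves([
  [[0, 0, 0, 0, 0, -0.28, -1], [0, 0, 0, 0, 0, -0.57, -1], [0, 0, 0, 0, 0, -0.86, -1], [0, 0, 0, 0, 0, -1, -1]],
])

```text
clock: 8.0
position: [500.1, -167.2, 381.1]
ee_rot: [0.777, -0.63, -0.002, 0.001]
contact_force: [0.7, 0.2, -2.1]
gripper_width: 27.4
```

Call:
apply_moves([
  [[0, 0, 0, 0, 0, -0.28, -1], [0, 0, 0, 0, 0, -0.57, -1], [0, 0, 0, 0, 0, -0.86, -1], [0, 0, 0, 0, 0, -1, -1]],
])

```text
clock: 8.4
position: [500.1, -167.1, 381.0]
ee_rot: [0.908, -0.418, -0.003, 0.0]
contact_force: [0.3, 0.5, -2.0]
gripper_width: 27.3
```

Run:
```python
from h import *
from bench import arm
s=arm.read_state()
plan(s,[502.3,-168.3,270],251)
```

```text
clock 8.4 pos [ 500.1 -167.1  381. ] jaw -139.43 F [ 0.3  0.5 -2. ] T [-0.   -0.03 -0.01] w 27.3 j [-0.02  0.17 -0.09 -0.   -1.31  0.72]
shift/100 [ 0.028 -0.012  1.11 ] turn/.5 [ 0.003  0.01  -1.062]
```

Call:
apply_moves([
  [[0.028, -0.012, 0.3, 0, 0, -0.28, -1], [0.028, -0.012, 0.6, 0, 0, -0.56, -1], [0.028, -0.012, 0.8, 0, 0, -0.84, -1], [0.028, -0.012, 0.9, 0, 0, -1, -1], [0.028, -0.012, 0.9, 0, 0, -1, -1]],
])

```text
clock: 8.9
position: [501.7, -168.4, 289.7]
ee_rot: [0.983, -0.183, -0.004, 0.0]
contact_force: [-0.7, 0.4, -2.0]
gripper_width: 27.4
```

Run:
```python
from h import *
from bench import arm
s=arm.read_state()
plan(s,[502.3,-168.3,262],251)
```

```text
clock 8.9 pos [ 501.7 -168.4  289.7] jaw -111.05 F [-0.7  0.4 -2. ] T [0.02 0.02 0.05] w 27.4 j [-0.02  0.24 -0.24 -0.   -1.1   1.22]
shift/100 [ 0.008 -0.004  0.277] turn/.5 [ 0.003  0.017 -0.071]
```

Call:
apply_moves([
  [[0.008, -0.004, 0.14, 0.003, 0.017, -0.071, -1], [0.008, -0.004, 0.28, 0.003, 0.017, -0.071, -1], [0.008, -0.004, 0.28, 0.003, 0.017, -0.071, -1], [0.008, -0.004, 0.28, 0.003, 0.017, -0.071, -1]],
])

```text
clock: 9.3
position: [504.5, -168.7, 265.9]
ee_rot: [0.986, -0.165, 0.004, 0.0]
contact_force: [-0.4, 0.1, -1.4]
gripper_width: 27.2
```

Run:
```python
from h import *
from bench import arm
s=arm.read_state()
plan(s,[502.3,-168.3,240],251)
p=arm.get_image("side");pickle.dump(p,open("side5.pkl","wb"));cv2.imwrite(f"pics/side5.png",cv2.resize(p["img"][120:250,330:460,::-1],None,fx=4.6,fy=4.6,interpolation=cv2.INTER_CUBIC))
p=arm.get_image("top");pickle.dump(p,open("top5.pkl","wb"));cv2.imwrite(f"pics/top5.png",cv2.resize(p["img"][200:320,350:500,::-1],None,fx=5,fy=5,interpolation=cv2.INTER_CUBIC))
```

```text
clock 9.3 pos [ 504.5 -168.7  265.9] jaw -109.01 F [-0.4  0.1 -1.4] T [-0.01  0.02  0.01] w 27.2 j [-0.02  0.26 -0.28  0.   -1.02  1.25]
shift/100 [-0.024  0.004  0.259] turn/.5 [-0.002 -0.016 -0.   ]
```

View pics/side5.png

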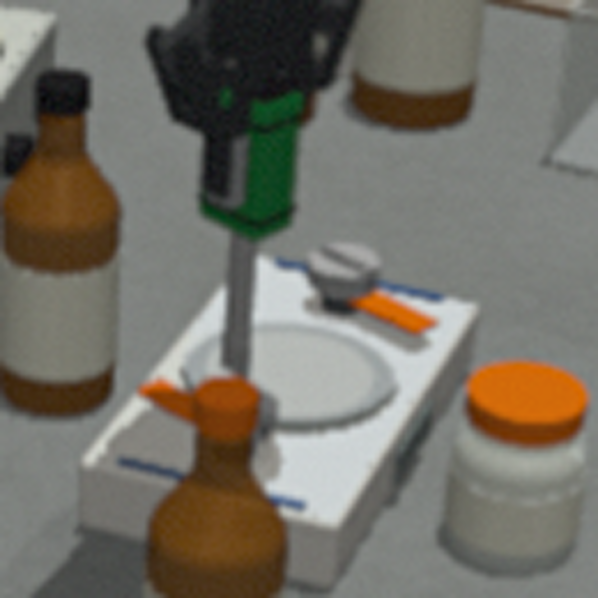

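View pics/top5.png

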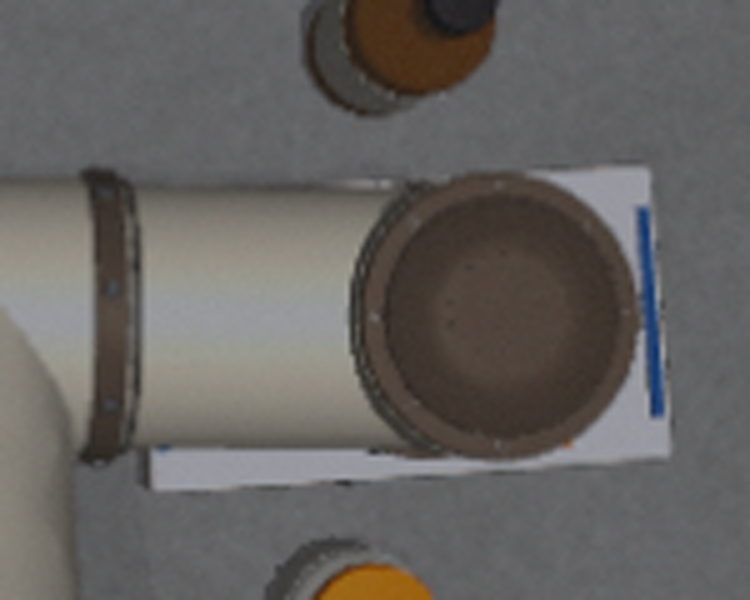

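Run:
```python
from h import *
from bench import arm
s=arm.read_state()
plan(s,[511,-338,264],251)
```

```text
clock 9.4 pos [ 504.9 -168.7  266.7] jaw -108.98 F [ 0.1  0.2 -1.6] T [ 0.01  0.02 -0.03] w 27.4 j [-0.02  0.26 -0.28  0.   -1.02  1.26]
shift/100 [0.608 1.581 0.031] turn/.5 [-0.003 -0.02   0.001]
```

Call:
apply_moves([
  [[0.15, 0.4, 0, -0.003, -0.02, 0, -1], [0.3, 0.8, 0, -0.003, -0.02, 0, -1], [0.3, 0.8, 0, -0.003, -0.02, 0, -1]],
])

```text
clock: 9.7
position: [507.3, -257.7, 266.8]
ee_rot: [0.986, -0.167, 0.0, 0.001]
contact_force: [-0.4, 1.2, -1.7]
gripper_width: 27.4
```

Call:
apply_moves([
  [[0.15, 0.4, 0.01, 0, 0, 0, -1], [0.3, 0.78, 0.02, 0, 0, 0, -1], [0.3, 0.78, 0.02, 0, 0, 0, -1], [0.3, 0.78, 0.02, 0, 0, 0, -1], [0.3, 0.78, 0.02, 0, 0, 0, -1]],
])

```text
clock: 10.2
position: [509.9, -337.0, 264.4]
ee_rot: [0.986, -0.165, -0.001, -0.0]
contact_force: [0.8, -0.1, -1.7]
gripper_width: 27.9
```

Run:
```python
from h import *
from bench import arm
s=arm.read_state()
plan(s,[511,-338,264],251)
p=arm.get_image("side");pickle.dump(p,open("side6.pkl","wb"));cv2.imwrite(f"pics/side6.png",cv2.resize(p["img"][100:220,350:470,::-1],None,fx=5,fy=5,interpolation=cv2.INTER_CUBIC))
plan(arm.read_state(),[511,-338,264],251)
```

```text
clock 10.2 pos [ 509.9 -337.   264.4] jaw -108.94 F [ 0.8 -0.1 -1.7] T [ 0.03 -0.02  0.05] w 27.9 j [-0.32  0.39 -0.09 -0.   -1.1   1.56]
shift/100 [0.013 0.006 0.004] turn/.5 [-0.     0.002  0.002]
clock 10.25 pos [ 510.  -336.7  264.5] jaw -108.9 F [ 0.8 -0.4 -2. ] T [-0.01 -0.03 -0.01] w 27.4 j [-0.32  0.39 -0.09 -0.   -1.1   1.56]
shift/100 [0.013 0.009 0.005] turn/.5 [0.    0.002 0.003]
```

View pics/side6.png

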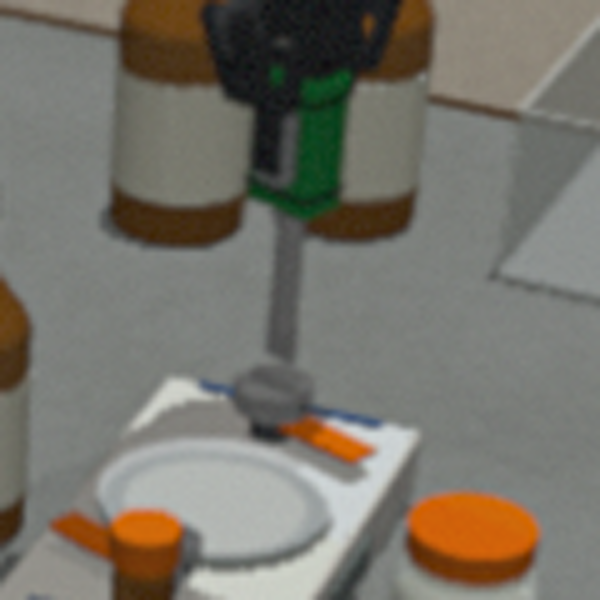

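Run:
```python
from h import *
p=pickle.load(open("side6.pkl","rb"))
def c(X): return ((proj(p,X)-[350,100]+.5)*5-.5).round(0)
x,y=510.,-336.8
print("handle bottom",c([x,y,175]),"tip",c([x,y,90]),"shaft end",c([x,y,110]))
print("head", c([511,-337.8,75]))
a=np.linspace(0,2*np.pi,60)
h=c(np.c_[511+20*np.cos(a),-337.8+20*np.sin(a),0*a+75]);print("head box",h.min(0),h.max(0))
for dx,dy in((1,0),(0,1)): print(c([511+5*dx,-337.8+5*dy,75])-c([511,-337.8,75]))
im=cv2.imread("pics/side6.png")
for q in(c(np.c_[511+20*np.cos(a),-337.8+20*np.sin(a),0*a+75]),):
    cv2.polylines(im,[q.astype(int)],True,(0,0,255),1)
ang=np.radians(-19);u=np.array([np.cos(ang),np.sin(ang),0]);v=np.array([-u[1],u[0],0])
for z in(90,110): 
  q=np.array([[x,y,z]+s*9*u+t*1.5*v for s,t in((1,1),(1,-1),(-1,-1),(-1,1))]);cv2.polylines(im,[c(q).astype(int)],True,(0,255,0),1)
cv2.polylines(im,[c([[x,y,90],[x,y,175]]).astype(int)],False,(0,255,255),1)
q=np.array([[511,-337.8,75]+s*20*u for s in(-1,1)]);cv2.polylines(im,[c(q).astype(int)],False,(255,0,0),1)
cv2.imwrite("pics/s6o.png",cv2.resize(im[150:500,150:450],None,fx=2,fy=1.7))
```

```text
handle bottom [[291. 204.]] tip [[278. 358.]] shaft end [[281. 323.]]
head [[274. 383.]]
head box [235. 365.] [314. 402.]
[[-9. -2.]]
[[-3.  4.]]
```

View pics/s6o.png

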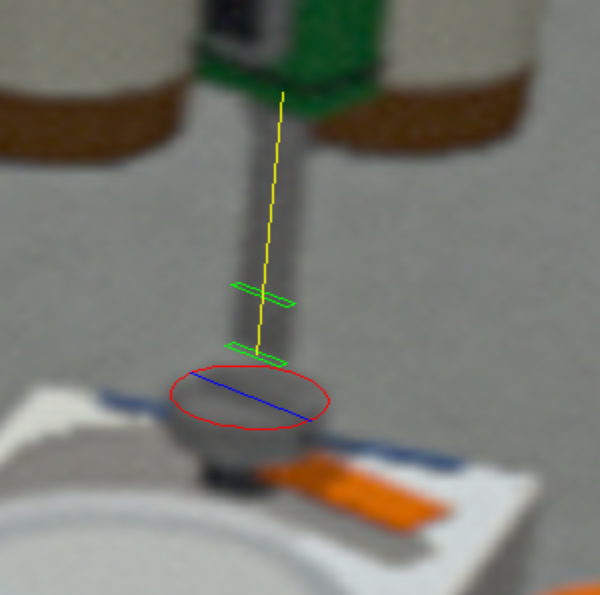

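Call:
apply_moves([
  [[0.035, 0.008, 0.05, 0, 0, 0, -1], [0.035, 0.008, 0.1, 0, 0, 0, -1], [0.035, 0.008, 0.14, 0, 0, 0, -1], [0.035, 0.008, 0.16, 0, 0, 0, -1], [0.035, 0.008, 0.16, 0, 0, 0, -1]],
])

```text
clock: 10.75
position: [512.8, -339.2, 247.4]
ee_rot: [0.986, -0.165, -0.001, -0.0]
contact_force: [0.2, -0.2, -3.2]
gripper_width: 27.6
```

Run:
```python
from h import *
from bench import arm
s=arm.read_state()
plan(s,[511,-338,264],251)
p=arm.get_image("side");pickle.dump(p,open("side7.pkl","wb"));cv2.imwrite(f"pics/side7.png",cv2.resize(p["img"][130:200,370:450,::-1],None,fx=8,fy=8,interpolation=cv2.INTER_CUBIC))
```

```text
clock 10.75 pos [ 512.8 -339.2  247.4] jaw -108.95 F [ 0.2 -0.2 -3.2] T [0.14 0.04 0.03] w 27.6 j [-0.32  0.41 -0.1  -0.   -1.06  1.56]
shift/100 [-0.021 -0.005 -0.166] turn/.5 [-0.     0.006  0.002]
```

View pics/side7.png

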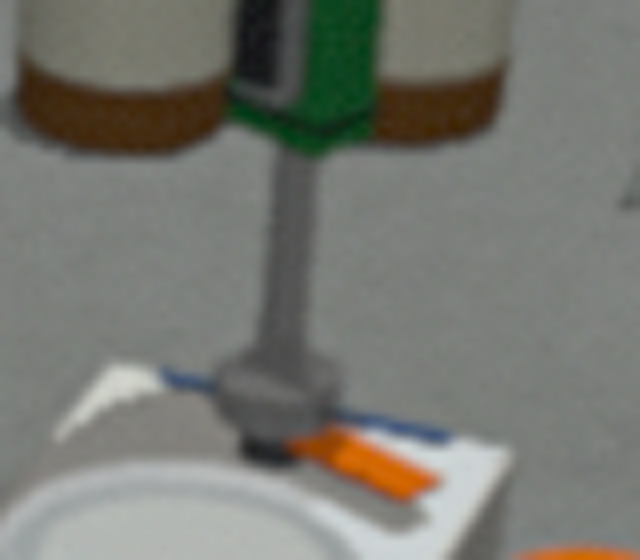

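Call:
apply_moves([
  [[0, 0, 0.015, 0, 0, 0, -1], [0, 0, 0.03, 0, 0, 0, -1], [0, 0, 0.04, 0, 0, 0, -1], [0, 0, 0.04, 0, 0, 0, -1]],
])

```text
clock: 11.2
position: [513.1, -339.3, 243.9]
ee_rot: [0.986, -0.165, -0.001, -0.0]
contact_force: [-0.1, 0.8, -2.5]
gripper_width: 27.4
```

Run:
```python
from h import *
from bench import arm
s=arm.read_state()
plan(s,[511,-338,264],251)
```

```text
clock 11.2 pos [ 513.1 -339.3  243.9] jaw -108.96 F [-0.1  0.8 -2.5] T [ 0.43 -0.32 -0.03] w 27.4 j [-0.32  0.41 -0.1  -0.   -1.05  1.56]
shift/100 [-0.024 -0.006 -0.2  ] turn/.5 [-0.     0.002  0.002]
```

Call:
apply_moves([
  [[0, 0, 0.01, 0, 0, 0, -1], [0, 0, 0.02, 0, 0, 0, -1], [0, 0, 0.02, 0, 0, 0, -1]],
])

```text
clock: 11.5
position: [513.0, -339.4, 242.0]
ee_rot: [0.986, -0.165, -0.001, -0.0]
contact_force: [0.8, 2.1, -2.1]
gripper_width: 27.4
```

Run:
```python
from h import *
from bench import arm
s=arm.read_state()
plan(s,[511,-338,264],251)
R=Rt.from_quat(s["ee_rot"]);print("tool F",R.inv().apply(s["contact_force"]),"T",R.inv().apply(s["wrist_torque"]))
```

```text
clock 11.5 pos [ 513.  -339.4  242. ] jaw -108.95 F [ 0.8  2.1 -2.1] T [ 0.6  -0.31 -0.02] w 27.4 j [-0.32  0.42 -0.1  -0.   -1.05  1.56]
shift/100 [-0.024 -0.006 -0.22 ] turn/.5 [-0.     0.002  0.002]
tool F [ 0.04852722 -2.19307213  2.11946845] T [0.67292627 0.10091093 0.0151479 ]
```

Call:
apply_moves([
  [[0, -0.007, 0.005, 0, 0, 0, -1], [0, -0.007, 0.005, 0, 0, 0, -1]],
])

```text
clock: 11.7
position: [513.0, -339.0, 241.4]
ee_rot: [0.986, -0.165, -0.001, 0.0]
contact_force: [0.2, -0.0, -1.6]
gripper_width: 27.1
```

```bash
cat > st.py <<'E'
from h import *
from bench import arm
s=arm.read_state()
plan(s,s["position"],251)
R=Rt.from_quat(s["ee_rot"]);print("tool F",R.inv().apply(s["contact_force"]).round(2),"T",R.inv().apply(s["wrist_torque"]).round(2))
E
python3 st.py
```

```text
clock 11.7 pos [ 513.  -339.   241.4] jaw -108.95 F [ 0.2 -0.  -1.6] T [-0.01 -0.07 -0.05] w 27.1 j [-0.32  0.42 -0.11  0.   -1.05  1.56]
shift/100 [0. 0. 0.] turn/.5 [0.001 0.004 0.002]
tool F [ 0.22 -0.06  1.62] T [0.02 0.07 0.05]
```

Call:
apply_moves([
  [[0, 0.002, 0, 0, 0, 0.19, -1], [0, 0.004, 0, 0, 0, 0.38, -1], [-0.001, 0.006, 0, 0, 0, 0.57, -1], [-0.002, 0.008, 0, 0, 0, 0.75, -1], [-0.002, 0.008, 0, 0, 0, 0.75, -1]],
])

```text
clock: 12.2
position: [513.1, -338.9, 241.4]
ee_rot: [0.938, -0.345, -0.0, -0.0]
contact_force: [1.6, 3.7, -1.6]
gripper_width: 27.5
```

```bash
python3 st.py
```

```text
clock 12.2 pos [ 513.1 -338.9  241.4] jaw -130.42 F [ 1.6  3.7 -1.6] T [ 1.37 -0.71  0.08] w 27.5 j [-0.32  0.42 -0.11 -0.   -1.05  1.19]
shift/100 [0. 0. 0.] turn/.5 [-0.002  0.002 -0.748]
tool F [-1.2  -3.8   1.63] T [ 1.51 -0.35 -0.08]
```

Call:
apply_moves([
  [[0, -0.012, 0, 0, 0, 0, -1], [0, -0.012, 0, 0, 0, 0, -1]],
])

```text
clock: 12.4
position: [513.4, -338.5, 241.4]
ee_rot: [0.939, -0.345, -0.001, 0.0]
contact_force: [0.7, 1.4, -2.6]
gripper_width: 27.3
```

```bash
python3 st.py
```

```text
clock 12.4 pos [ 513.4 -338.5  241.4] jaw -130.35 F [ 0.7  1.4 -2.6] T [ 0.62 -0.29  0.07] w 27.3 j [-0.32  0.42 -0.11  0.   -1.05  1.19]
shift/100 [0. 0. 0.] turn/.5 [ 0.001  0.004 -0.745]
tool F [-0.33 -1.54  2.61] T [ 0.66 -0.19 -0.08]
```

Call:
apply_moves([
  [[0, -0.008, 0, 0, 0, 0.19, -1], [0, -0.008, 0, 0, 0, 0.38, -1], [0, -0.008, 0, 0, 0, 0.57, -1], [0, -0.008, 0, 0, 0, 0.75, -1], [0, -0.008, 0, 0, 0, 0.75, -1]],
])

```text
clock: 12.9
position: [513.4, -338.6, 241.4]
ee_rot: [0.858, -0.514, -0.001, 0.001]
contact_force: [-0.9, -1.5, -2.8]
gripper_width: 27.5
```

```bash
python3 st.py;python3 - <<'E'
from h import *
from bench import arm
p=arm.get_image("side");pickle.dump(p,open("side8.pkl","wb"));cv2.imwrite(f"pics/side8.png",cv2.resize(p["img"][130:210,370:450,::-1],None,fx=7,fy=7,interpolation=cv2.INTER_CUBIC))
E
```

```text
clock 12.9 pos [ 513.4 -338.6  241.4] jaw -151.87 F [-0.9 -1.5 -2.8] T [-0.52  0.23  0.15] w 27.5 j [-0.32  0.42 -0.11  0.   -1.05  0.81]
shift/100 [0. 0. 0.] turn/.5 [ 0.005  0.004 -1.497]
tool F [0.89 1.54 2.85] T [-0.45  0.35 -0.15]
```

View pics/side8.png

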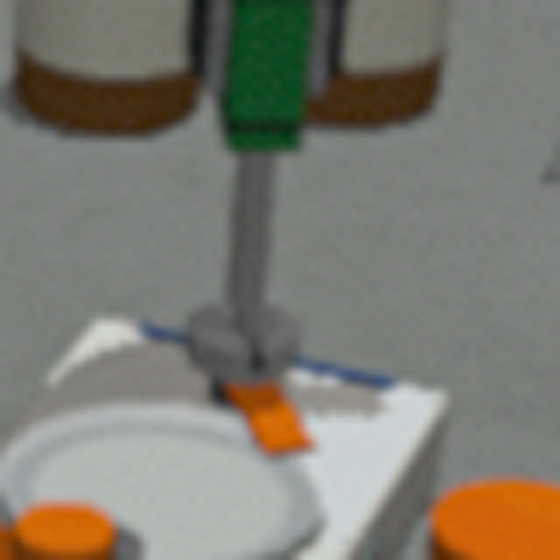

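Call:
apply_moves([
  [[0, 0, 0, 0, 0, 0.19, -1], [0, 0.002, 0, 0, 0, 0.38, -1], [0, 0.004, 0, 0, 0, 0.57, -1], [0, 0.004, 0, 0, 0, 0.75, -1], [0, 0.004, 0, 0, 0, 0.75, -1]],
])

```text
clock: 13.45
position: [513.0, -338.8, 241.4]
ee_rot: [0.747, -0.665, -0.001, 0.001]
contact_force: [-1.2, -3.2, -2.6]
gripper_width: 27.6
```

```bash
python3 st.py
```

```text
clock 13.45 pos [ 513.  -338.8  241.4] jaw -173.3 F [-1.2 -3.2 -2.6] T [-1.    0.54  0.08] w 27.6 j [-0.32  0.42 -0.11  0.   -1.05  0.44]
shift/100 [0. 0. 0.] turn/.5 [ 0.006  0.003 -2.244]
tool F [3.   1.6  2.62] T [-0.65  0.93 -0.08]
```

Call:
apply_moves([
  [[0.01, 0.008, 0, 0, 0, 0.1, -1], [0.01, 0.008, 0, 0, 0, 0.2, -1], [0.01, 0.008, 0, 0, 0, 0.25, -1], [0.01, 0.008, 0, 0, 0, 0.25, -1]],
])

```text
clock: 13.85
position: [512.7, -339.3, 241.4]
ee_rot: [-0.704, 0.71, 0.001, -0.001]
contact_force: [-0.1, -1.0, -2.7]
gripper_width: 27.7
```

```bash
python3 st.py
```

```text
clock 13.85 pos [ 512.7 -339.3  241.4] jaw 179.54 F [-0.1 -1.  -2.7] T [-0.38  0.42  0.09] w 27.7 j [-0.32  0.42 -0.11  0.   -1.05  0.31]
shift/100 [0. 0. 0.] turn/.5 [ 0.003  0.004 -2.494]
tool F [0.95 0.05 2.74] T [-0.42  0.38 -0.09]
```

Call:
apply_moves([
  [[0, 0, 0, 0, 0, 0.06, -1], [0, 0, 0, 0, 0, 0.12, -1], [0, 0, 0, 0, 0, 0.12, -1]],
])

```text
clock: 14.15
position: [512.7, -339.3, 241.4]
ee_rot: [-0.682, 0.731, 0.001, -0.001]
contact_force: [-1.3, -1.1, -2.7]
gripper_width: 27.2
```

```bash
python3 st.py;python3 - <<'E'
from h import *
from bench import arm
p=arm.get_image("side");pickle.dump(p,open("side9.pkl","wb"));cv2.imwrite(f"pics/side9.png",cv2.resize(p["img"][130:230,350:450,::-1],None,fx=6,fy=6,interpolation=cv2.INTER_CUBIC))
E
```

```text
clock 14.15 pos [ 512.7 -339.3  241.4] jaw 176.0 F [-1.3 -1.1 -2.7] T [-0.51  0.62  0.15] w 27.2 j [-0.32  0.42 -0.11  0.   -1.05  0.25]
shift/100 [0. 0. 0.] turn/.5 [ 0.004  0.004 -2.618]
tool F [1.21 1.17 2.67] T [-0.58  0.55 -0.14]
```

View pics/side9.png

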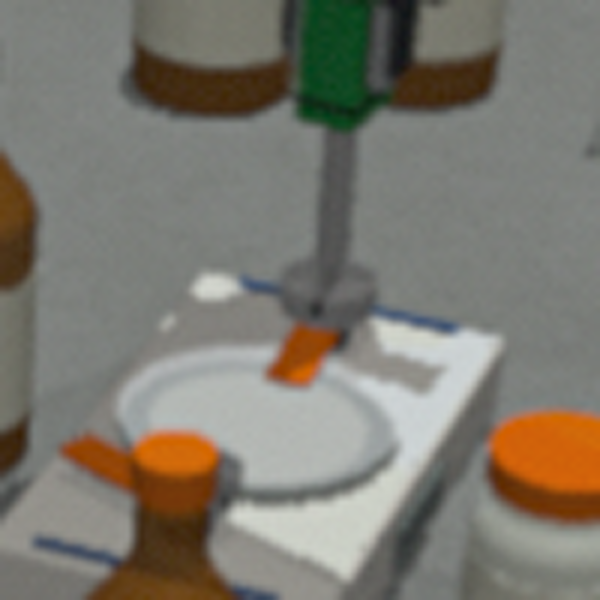

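Run:
```python
from h import *
p=pickle.load(open("side9.pkl","rb"))
q=back(p,crop([(292,380),(268,377),(316,384)],(350,130),6),60);print(q)
d=q-[511,-337.8,60];print(np.degrees(np.arctan2(d[:,1],d[:,0])),np.hypot(d[:,0],d[:,1]))
```

```text
[[ 501.53750538 -275.24306429   60.        ]
 [ 511.20870678 -272.7558645    60.        ]
 [ 491.57614136 -276.95500905   60.        ]]
[ 98.60147528  89.81615596 107.70490974] [63.26854677 65.04447034 63.87017464]
```

Call:
apply_moves([
  [[0, 0.003, 0, 0, 0, 0.06, -1], [0, 0.003, 0, 0, 0, 0.12, -1], [0, 0.003, 0, 0, 0, 0.12, -1]],
])

```text
clock: 14.5
position: [512.5, -339.2, 241.4]
ee_rot: [-0.659, 0.752, 0.001, -0.001]
contact_force: [-2.1, -1.5, -2.4]
gripper_width: 27.9
```

```bash
python3 st.py
```

```text
clock 14.5 pos [ 512.5 -339.2  241.4] jaw 172.52 F [-2.1 -1.5 -2.4] T [-0.54  0.63  0.1 ] w 27.9 j [-0.32  0.42 -0.11  0.   -1.05  0.19]
shift/100 [0. 0. 0.] turn/.5 [ 0.003  0.003 -2.74 ]
tool F [1.71 1.86 2.41] T [-0.56  0.61 -0.1 ]
```

Call:
apply_moves([
  [[0, 0.003, 0, 0, 0, 0.06, -1], [0, 0.003, 0, 0, 0, 0.12, -1], [0, 0.003, 0, 0, 0, 0.12, -1]],
])

```text
clock: 14.8
position: [512.4, -339.2, 241.4]
ee_rot: [-0.637, 0.771, 0.001, -0.001]
contact_force: [-2.1, -2.0, -2.5]
gripper_width: 27.5
```

```bash
python3 st.py;python3 - <<'E'
from h import *
from bench import arm
p=arm.get_image("side");pickle.dump(p,open("side10.pkl","wb"));cv2.imwrite(f"pics/side10.png",cv2.resize(p["img"][130:230,350:450,::-1],None,fx=6,fy=6,interpolation=cv2.INTER_CUBIC))
E
```

```text
clock 14.8 pos [ 512.4 -339.2  241.4] jaw 169.11 F [-2.1 -2.  -2.5] T [-0.68  0.54  0.37] w 27.5 j [-0.32  0.42 -0.11  0.   -1.05  0.13]
shift/100 [0. 0. 0.] turn/.5 [ 3.000e-03  2.000e-03 -2.858e+00]
tool F [2.42 1.72 2.55] T [-0.4   0.77 -0.37]
```

View pics/side10.png

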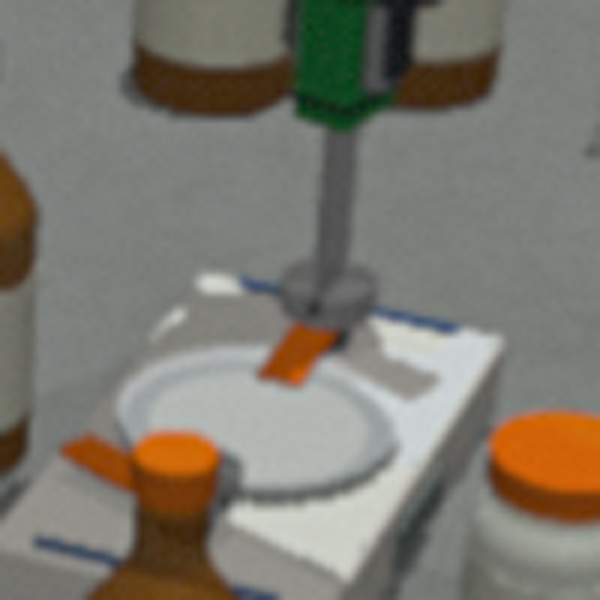

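Call:
apply_moves([
  [[0, 0.002, 0, 0, 0, 0.06, -1], [0, 0.002, 0, 0, 0, 0.06, -1]],
])

```text
clock: 15.05
position: [512.3, -339.2, 241.5]
ee_rot: [-0.625, 0.781, 0.0, -0.0]
contact_force: [-1.0, -2.8, -3.7]
gripper_width: 27.8
```

```bash
python3 st.py;python3 - <<'E'
from h import *
p=pickle.load(open("side10.pkl","rb"))
q=back(p,crop([(284,378),(259,375),(303,384)],(350,130),6),60)
d=q-[511,-337.8,60];print(np.degrees(np.arctan2(d[:,1],d[:,0])),np.hypot(d[:,0],d[:,1]))
E
```

```text
clock 15.05 pos [ 512.3 -339.2  241.5] jaw 167.37 F [-1.  -2.8 -3.7] T [-0.76  0.37  0.42] w 27.8 j [-0.32  0.42 -0.11  0.   -1.05  0.1 ]
shift/100 [0. 0. 0.] turn/.5 [ 2.000e-03  1.000e-03 -2.919e+00]
tool F [2.99 0.35 3.69] T [-0.19  0.83 -0.42]
[ 95.40580257  86.38870375 103.05055026] [62.89142125 65.43010783 65.12902108]
```

Call:
apply_moves([
  [[0, 0, 0, 0, 0, -0.1, -1], [0, 0, 0, 0, 0, -0.2, -1], [0, 0, 0, 0, 0, -0.2, -1]],
])

```text
clock: 15.35
position: [512.3, -339.1, 241.5]
ee_rot: [-0.663, 0.749, 0.0, -0.0]
contact_force: [0.0, -1.3, -3.9]
gripper_width: 27.3
```

```bash
python3 st.py
```

```text
clock 15.35 pos [ 512.3 -339.1  241.5] jaw 173.06 F [ 0.  -1.3 -3.9] T [-0.6   0.33  0.13] w 27.3 j [-0.32  0.42 -0.11 -0.   -1.05  0.2 ]
shift/100 [0. 0. 0.] turn/.5 [ 1.00e-03  2.00e-03 -2.72e+00]
tool F [ 1.31 -0.17  3.87] T [-0.26  0.64 -0.13]
```

Call:
apply_moves([
  [[0, 0, 0, 0, 0, -0.12, -1], [0, 0, 0, 0, 0, -0.2, -1], [0, 0, 0, 0, 0, -0.2, -1]],
])

```text
clock: 15.65
position: [512.6, -338.9, 241.8]
ee_rot: [-0.699, 0.715, 0.0, 0.0]
contact_force: [-0.8, -0.4, -1.5]
gripper_width: 27.2
```

```bash
python3 st.py
```

```text
clock 15.65 pos [ 512.6 -338.9  241.8] jaw 178.75 F [-0.8 -0.4 -1.5] T [-0.07  0.12 -0.07] w 27.2 j [-0.32  0.42 -0.11 -0.   -1.05  0.3 ]
shift/100 [0. 0. 0.] turn/.5 [-1.000e-03  1.000e-03 -2.522e+00]
tool F [0.41 0.77 1.55] T [-0.12  0.07  0.07]
```

Call:
apply_moves([
  [[0, 0, 0, 0, 0, 0.04, -1], [0, 0, -0.04, 0, 0, 0.04, -1], [0, 0, -0.09, 0, 0, 0.04, -1], [0, 0, -0.2, 0, 0, 0.04, -1], [0, 0, -0.25, 0, 0, 0.04, -1], [0, 0, -0.25, 0, 0, 0.04, -1]],
])

```text
clock: 16.25
position: [512.8, -339.4, 268.3]
ee_rot: [-0.693, 0.721, -0.001, 0.0]
contact_force: [-0.4, 0.4, -1.5]
gripper_width: 27.3
```

```bash
python3 st.py;python3 - <<'E'
from h import *
from bench import arm
p=arm.get_image("side");pickle.dump(p,open("side11.pkl","wb"));cv2.imwrite(f"pics/side11.png",cv2.resize(p["img"][110:230,340:460,::-1],None,fx=5,fy=5,interpolation=cv2.INTER_CUBIC))
E
```

```text
clock 16.25 pos [ 512.8 -339.4  268.3] jaw 177.71 F [-0.4  0.4 -1.5] T [-0.01  0.01 -0.01] w 27.3 j [-0.32  0.39 -0.07  0.   -1.1   0.28]
shift/100 [0. 0. 0.] turn/.5 [-2.000e-03 -4.000e-03 -2.558e+00]
tool F [-0.37  0.4   1.52] T [-0.01  0.01  0.01]
```

View pics/side11.png

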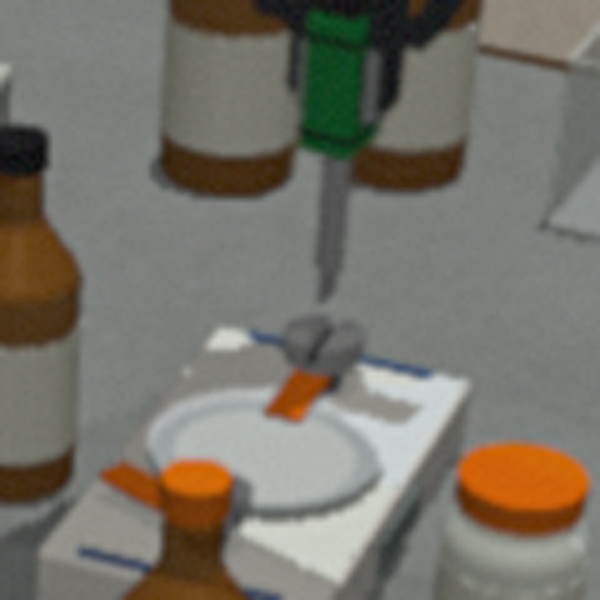

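Run:
```python
from h import *
p=pickle.load(open("side11.pkl","rb"))
q=back(p,crop([(286,413),(267,409),(304,418)],(340,110),5),60)
d=q-[511,-337.8,60];print(np.degrees(np.arctan2(d[:,1],d[:,0])),np.hypot(d[:,0],d[:,1]))
q=back(p,crop([(325,342)],(340,110),5),75);print("head",q)
def c(X): return ((proj(p,X)-[340,110]+.5)*5-.5).round(0)
for a in(95,97,99,101,103):
  a=np.radians(a);u=np.array([np.cos(a),np.sin(a),0]);v=np.array([-u[1],u[0],0]);b=np.array([511,-337.8,60])
  print(np.degrees(a),c(b+62*u+10*v),c(b+62*u-10*v))
s=np.array([512.8,-339.4]);print("axis",c([[*s,180],[*s,94]]))
```

```text
[ 94.6345045   85.47394813 103.46998867] [61.16893527 62.01248283 63.02198041]
head [[ 507.15457254 -328.90651221   75.        ]]
95.0 [[306. 418.]] [[267. 410.]]
97.0 [[310. 419.]] [[271. 411.]]
99.0 [[314. 419.]] [[275. 412.]]
101.0 [[319. 419.]] [[279. 413.]]
103.0 [[323. 420.]] [[283. 414.]]
axis [[339. 142.]
 [325. 298.]]
```

Run:
```python
from h import *
p=pickle.load(open("side11.pkl","rb"))
o=(395,110);S=14
out=[]
for dl in(0,10):
    im=cv2.resize(p["img"][110:175,395:423,::-1],None,fx=S,fy=S,interpolation=cv2.INTER_CUBIC)
    c=lambda X:((proj(p,X)-o+.5)*S-.5).astype(int)
    a=np.radians(267.7+dl);u=np.array([np.cos(a),np.sin(a),0]);v=np.array([-u[1],u[0],0]);b=np.array([512.8,-339.4,268.3-174.4])
    for z,w,t in((85,20,14),(150,20,14),(0,9,1.5),(20,9,1.5)):
        q=np.array([b+[0,0,z]+s*w*u+r*t*v for s,r in((1,1),(1,-1),(-1,-1),(-1,1))])
        cv2.polylines(im,[c(q)],True,(0,255,255),1)
    out.append(im)
cv2.imwrite("pics/z11.png",cv2.resize(np.hstack(out),None,fx=.66,fy=.66))
```

```text
(no output)
```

View pics/z11.png

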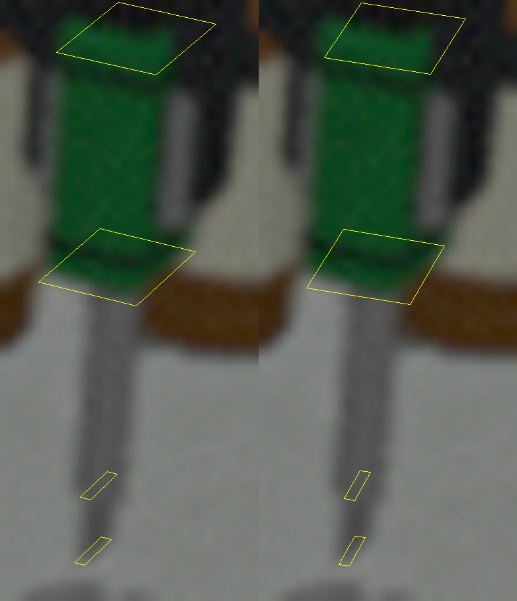

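Run:
```python
from h import *
p=pickle.load(open("side11.pkl","rb"))
im=cv2.resize(p["img"][125:175,390:430,::-1],None,fx=14,fy=12,interpolation=cv2.INTER_LANCZOS4)
cv2.imwrite("pics/z11b.png",cv2.convertScaleAbs(im,alpha=1.8,beta=0))
```

```text
(no output)
```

View pics/z11b.png

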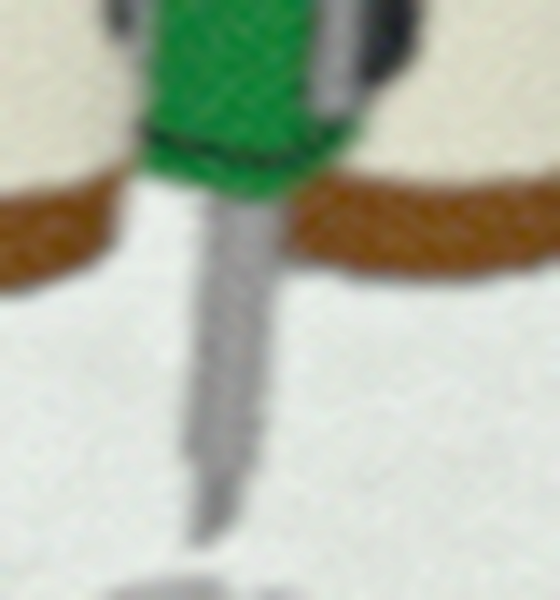

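Run:
```python
from h import *
from bench import arm
plan(arm.read_state(),[503.8,-169.2,266],251)
```

```text
clock 16.3 pos [ 512.5 -339.2  267.4] jaw 177.7 F [-0.4 -0.2 -1.8] T [ 0.01 -0.06 -0.02] w 27.1 j [-0.32  0.39 -0.07  0.   -1.1   0.28]
shift/100 [-1.695  0.155  0.014] turn/.5 [-0.000e+00 -1.000e-03 -2.559e+00]
```

Call:
apply_moves([
  [[-0.4, 0.04, 0, 0, 0, 0, -1], [-0.8, 0.08, 0, 0, 0, 0, -1], [-1, 0.09, 0, 0, 0, 0, -1]],
])

```text
clock: 16.6
position: [506.4, -236.7, 266.2]
ee_rot: [-0.693, 0.721, 0.001, -0.0]
contact_force: [0.3, -0.1, -2.4]
gripper_width: 27.2
```

Call:
apply_moves([
  [[-0.4, 0.04, 0, 0, 0, -0.28, -1], [-0.695, 0.065, 0, 0, 0, -0.56, -1], [-0.695, 0.065, 0, 0, 0, -0.84, -1], [-0.695, 0.065, 0, 0, 0, -0.84, -1]],
])

```text
clock: 17.0
position: [503.4, -168.3, 266.6]
ee_rot: [0.828, -0.56, -0.001, 0.0]
contact_force: [-0.1, 0.5, -2.0]
gripper_width: 27.9
```

Call:
apply_moves([
  [[0, 0, 0, 0, 0, -0.28, -1], [0, 0, 0, 0, 0, -0.56, -1], [0, 0, 0, 0, 0, -0.84, -1], [0, 0, 0, 0, 0, -0.84, -1]],
])

```text
clock: 17.4
position: [503.4, -169.7, 266.3]
ee_rot: [0.926, -0.378, -0.001, 0.0]
contact_force: [0.2, -0.1, -1.9]
gripper_width: 27.4
```

Call:
apply_moves([
  [[0, 0, 0, 0, 0, -0.28, -1], [0, 0, 0, 0, 0, -0.56, -1], [0, 0, 0, 0, 0, -0.84, -1], [0, 0, 0, 0, 0, -0.88, -1], [0, 0, 0, 0, 0, -0.88, -1]],
])

```text
clock: 17.9
position: [503.4, -169.4, 266.5]
ee_rot: [0.986, -0.167, -0.001, -0.0]
contact_force: [-1.3, -0.0, -1.7]
gripper_width: 27.6
```

Run:
```python
from h import *
from bench import arm
plan(arm.read_state(),[503.8,-169.2,266],251)
p=arm.get_image("side");pickle.dump(p,open("side12.pkl","wb"));cv2.imwrite(f"pics/side12.png",cv2.resize(p["img"][120:220,340:440,::-1],None,fx=6,fy=6,interpolation=cv2.INTER_CUBIC))
def c(X): return ((proj(p,X)-[340,120]+.5)*6-.5).round(0)
s=[503.8,-169.2];print("axis",c([[*s,177],[*s,92]]),c([502.3,-168.3,75]))
```

```text
clock 17.9 pos [ 503.4 -169.4  266.5] jaw -109.27 F [-1.3 -0.  -1.7] T [-0.05 -0.04  0.04] w 27.6 j [-0.02  0.26 -0.28 -0.   -1.04  1.25]
shift/100 [ 0.003 -0.003  0.005] turn/.5 [ 0.     0.003 -0.01 ]
axis [[262. 290.]
 [249. 486.]] [[249. 526.]]
```

View pics/side12.png

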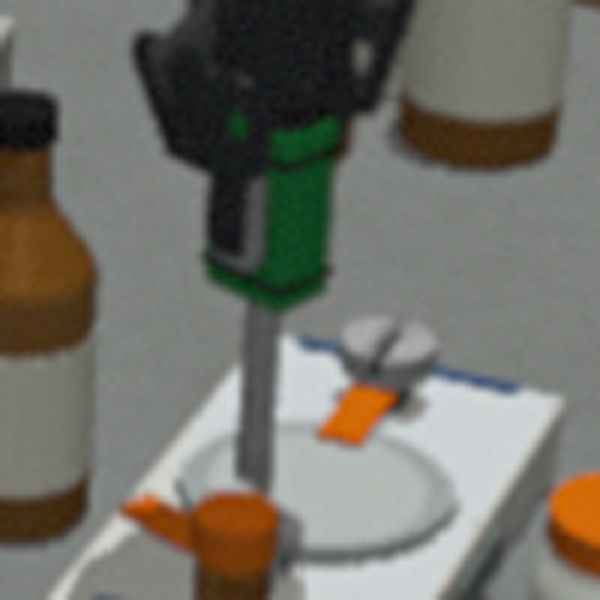

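Call:
apply_moves([
  [[0, 0, 0.06, 0, 0, -0.01, -1], [0, 0, 0.12, 0, 0, -0.01, -1], [0, 0, 0.16, 0, 0, -0.01, -1], [0, 0, 0.18, 0, 0, -0.01, -1], [0, 0, 0.18, 0, 0, -0.01, -1]],
])

```text
clock: 18.45
position: [503.3, -169.1, 248.1]
ee_rot: [0.987, -0.162, -0.001, 0.0]
contact_force: [1.0, -0.5, -2.8]
gripper_width: 27.2
```

```bash
python3 st.py
```

```text
clock 18.45 pos [ 503.3 -169.1  248.1] jaw -108.69 F [ 1.  -0.5 -2.8] T [-0.05  0.05 -0.01] w 27.2 j [-0.02  0.28 -0.3  -0.   -0.99  1.26]
shift/100 [0. 0. 0.] turn/.5 [0.001 0.005 0.011]
tool F [1.1 0.2 2.8] T [-0.06 -0.03  0.01]
```

Call:
apply_moves([
  [[0, 0, 0.015, 0, 0, 0, -1], [0, 0, 0.03, 0, 0, 0, -1], [0, 0, 0.03, 0, 0, 0, -1]],
])

```text
clock: 18.75
position: [503.4, -169.1, 245.4]
ee_rot: [0.987, -0.162, -0.001, -0.0]
contact_force: [0.4, 0.0, -1.7]
gripper_width: 27.1
```

```bash
python3 st.py
```

```text
clock 18.75 pos [ 503.4 -169.1  245.4] jaw -108.68 F [ 0.4  0.  -1.7] T [ 0.01 -0.05  0.04] w 27.1 j [-0.02  0.28 -0.31 -0.   -0.99  1.26]
shift/100 [0. 0. 0.] turn/.5 [0.    0.003 0.011]
tool F [ 0.4  -0.18  1.73] T [ 0.02  0.04 -0.04]
```

Call:
apply_moves([
  [[0, 0, 0.015, 0, 0, 0, -1], [0, 0, 0.03, 0, 0, 0, -1], [0, 0, 0.037, 0, 0, 0, -1], [0, 0, 0.037, 0, 0, 0, -1]],
])

```text
clock: 19.15
position: [503.4, -169.1, 241.7]
ee_rot: [0.987, -0.162, -0.001, -0.0]
contact_force: [-0.2, -0.4, -2.7]
gripper_width: 27.6
```

```bash
python3 st.py
```

```text
clock 19.15 pos [ 503.4 -169.1  241.7] jaw -108.67 F [-0.2 -0.4 -2.7] T [-0.02 -0.   -0.03] w 27.6 j [-0.02  0.28 -0.31 -0.   -0.98  1.26]
shift/100 [0. 0. 0.] turn/.5 [0.    0.004 0.011]
tool F [-0.1   0.43  2.69] T [-0.02  0.01  0.03]
```

Call:
apply_moves([
  [[0, 0, 0, 0, 0, 0.19, -1], [0, 0, 0, 0, 0, 0.38, -1], [0, 0, 0, 0, 0, 0.57, -1], [0, 0, 0, 0, 0, 0.75, -1], [0, 0, 0, 0, 0, 0.75, -1]],
])

```text
clock: 19.65
position: [503.8, -168.7, 241.8]
ee_rot: [0.939, -0.343, -0.0, -0.0]
contact_force: [0.9, 1.3, -2.9]
gripper_width: 27.5
```

```bash
python3 st.py
```

```text
clock 19.65 pos [ 503.8 -168.7  241.8] jaw -130.13 F [ 0.9  1.3 -2.9] T [ 0.81 -0.3   0.14] w 27.5 j [-0.02  0.28 -0.31 -0.   -0.98  0.89]
shift/100 [0. 0. 0.] turn/.5 [-0.001  0.002 -0.738]
tool F [-0.15 -1.53  2.93] T [ 0.81 -0.3  -0.14]
```

Torque shows the screw turning; small lateral correction and go on.

Call:
apply_moves([
  [[0, -0.008, 0, 0, 0, 0.19, -1], [0, -0.008, 0, 0, 0, 0.38, -1], [0, -0.008, 0, 0, 0, 0.57, -1], [0, -0.008, 0, 0, 0, 0.75, -1], [0, -0.008, 0, 0, 0, 0.75, -1]],
])

```text
clock: 20.15
position: [503.9, -168.7, 241.8]
ee_rot: [0.859, -0.511, -0.001, 0.0]
contact_force: [0.5, -0.5, -2.4]
gripper_width: 27.0
```

```bash
python3 st.py
```

```text
clock 20.15 pos [ 503.9 -168.7  241.8] jaw -151.52 F [ 0.5 -0.5 -2.4] T [-0.13 -0.05  0.16] w 27.0 j [-0.02  0.28 -0.31  0.   -0.98  0.51]
shift/100 [0. 0. 0.] turn/.5 [ 0.003  0.003 -1.484]
tool F [ 0.68 -0.19  2.42] T [-0.02  0.14 -0.16]
```

Call:
apply_moves([
  [[0, 0, 0, 0, 0, 0.19, -1], [0, 0, 0, 0, 0, 0.38, -1], [0, 0.002, 0, 0, 0, 0.57, -1], [0, 0.004, 0, 0, 0, 0.75, -1], [0, 0.004, 0, 0, 0, 0.75, -1]],
])

```text
clock: 20.65
position: [503.5, -168.9, 241.8]
ee_rot: [0.749, -0.662, -0.001, 0.001]
contact_force: [0.6, -0.3, -3.1]
gripper_width: 27.4
```

Call:
apply_moves([
  [[0, 0.004, 0, 0, 0, 0.1, -1], [0, 0.004, 0, 0, 0, 0.2, -1], [0, 0.004, 0, 0, 0, 0.3, -1], [0, 0.004, 0, 0, 0, 0.3, -1]],
])

```text
clock: 21.05
position: [503.3, -168.9, 241.8]
ee_rot: [-0.698, 0.716, 0.0, -0.0]
contact_force: [0.2, -1.6, -3.7]
gripper_width: 27.6
```

```bash
python3 st.py
```

```text
clock 21.05 pos [ 503.3 -168.9  241.8] jaw 178.49 F [ 0.2 -1.6 -3.7] T [-0.35 -0.25  0.08] w 27.6 j [-0.02  0.28 -0.31 -0.   -0.98 -0.01]
shift/100 [0. 0. 0.] turn/.5 [ 2.000e-03  2.000e-03 -2.531e+00]
tool F [ 1.6  -0.29  3.66] T [ 0.26  0.35 -0.08]
```

Call:
apply_moves([
  [[0.005, 0, 0, 0, 0, 0.1, -1], [0.005, 0, 0, 0, 0, 0.2, -1], [0.005, 0, 0, 0, 0, 0.25, -1], [0.005, 0, 0, 0, 0, 0.25, -1]],
])

```text
clock: 21.45
position: [503.2, -169.2, 241.8]
ee_rot: [-0.651, 0.759, 0.001, -0.0]
contact_force: [1.1, -0.1, -3.6]
gripper_width: 27.3
```

```bash
python3 st.py
```

```text
clock 21.45 pos [ 503.2 -169.2  241.8] jaw 171.26 F [ 1.1 -0.1 -3.6] T [ 0.02 -0.17  0.17] w 27.3 j [-0.02  0.28 -0.31 -0.   -0.98 -0.13]
shift/100 [0. 0. 0.] turn/.5 [ 2.000e-03  2.000e-03 -2.784e+00]
tool F [-0.03 -1.07  3.58] T [ 0.16 -0.05 -0.17]
```

Call:
apply_moves([
  [[0, -0.003, 0, 0, 0, 0.07, -1], [0, -0.003, 0, 0, 0, 0.14, -1], [0, -0.003, 0, 0, 0, 0.14, -1]],
])

```text
clock: 21.75
position: [503.4, -169.3, 241.8]
ee_rot: [-0.624, 0.781, 0.001, -0.001]
contact_force: [-0.1, 1.2, -3.7]
gripper_width: 27.5
```

```bash
python3 st.py
```

```text
clock 21.75 pos [ 503.4 -169.3  241.8] jaw 167.27 F [-0.1  1.2 -3.7] T [-0.    0.01  0.4 ] w 27.5 j [-0.02  0.28 -0.31 -0.   -0.98 -0.2 ]
shift/100 [0. 0. 0.] turn/.5 [ 0.004  0.003 -2.923]
tool F [-1.15  0.35  3.7 ] T [-0.01  0.01 -0.4 ]
```

Call:
apply_moves([
  [[0, 0, 0, 0, 0, 0.06, -1], [0, 0, 0, 0, 0, 0.06, -1]],
])

```text
clock: 21.95
position: [503.4, -169.3, 241.8]
ee_rot: [-0.612, 0.791, 0.001, -0.001]
contact_force: [-0.3, -0.1, -4.4]
gripper_width: 27.4
```

```bash
python3 st.py;python3 - <<'E'
from h import *
from bench import arm
p=arm.get_image("side");cv2.imwrite(f"pics/side13.png",cv2.resize(p["img"][120:220,340:440,::-1],None,fx=6,fy=6,interpolation=cv2.INTER_CUBIC))
E
```

```text
clock 21.95 pos [ 503.4 -169.3  241.8] jaw 165.44 F [-0.3 -0.1 -4.4] T [-0.01  0.06  0.57] w 27.4 j [-0.02  0.28 -0.31 -0.   -0.98 -0.24]
shift/100 [0. 0. 0.] turn/.5 [ 0.004  0.003 -2.986]
tool F [0.21 0.22 4.39] T [-0.06  0.02 -0.57]
```

View pics/side13.png

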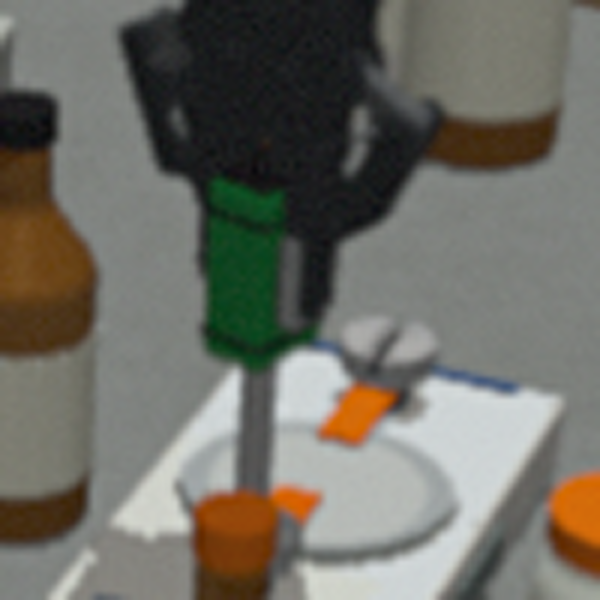

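Screw a is at its stop too: torque climbs and tab tip shows over the cover at (300,500). Unwind within the play and lift.

Call:
apply_moves([
  [[0, 0, 0, 0, 0, -0.12, -1], [0, 0, 0, 0, 0, -0.24, -1], [0, 0, 0, 0, 0, -0.36, -1], [0, 0, 0, 0, 0, -0.36, -1]],
])

```text
clock: 22.4
position: [503.4, -169.4, 242.0]
ee_rot: [-0.68, 0.734, 0.001, -0.0]
contact_force: [-1.6, -0.6, -2.3]
gripper_width: 27.3
```

```bash
python3 st.py
```

```text
clock 22.4 pos [ 503.4 -169.4  242. ] jaw 175.63 F [-1.6 -0.6 -2.3] T [ 0.03  0.17 -0.02] w 27.3 j [-0.02  0.28 -0.31 -0.   -0.98 -0.06]
shift/100 [0. 0. 0.] turn/.5 [ 2.000e-03  3.000e-03 -2.631e+00]
tool F [0.71 1.53 2.31] T [-0.17 -0.02  0.02]
```

Call:
apply_moves([
  [[0, 0, -0.04, 0, 0, 0, -1], [0, 0, -0.1, 0, 0, 0, -1], [0, 0, -0.3, 0, 0, 0, -1], [0, 0, -0.65, 0, 0, 0, -1], [0, 0, -1, 0, 0, 0, -1], [0, 0, -1, 0, 0, 0, -1]],
])

```text
clock: 23.0
position: [505.8, -170.0, 348.6]
ee_rot: [-0.68, 0.733, -0.005, 0.003]
contact_force: [-0.5, 0.2, -1.5]
gripper_width: 27.5
```

Run:
```python
from h import *
from bench import arm
plan(arm.read_state(),[588.4,241.8,380])
p=arm.get_image("side");pickle.dump(p,open("side14.pkl","wb"));cv2.imwrite(f"pics/side14.png",cv2.resize(p["img"][120:220,340:440,::-1],None,fx=6,fy=6,interpolation=cv2.INTER_CUBIC))
```

```text
clock 23.0 pos [ 505.8 -170.   348.6] jaw 175.71 F [-0.5  0.2 -1.5] T [-0.02 -0.07  0.  ] w 27.5 j [-0.02  0.19 -0.15  0.   -1.22 -0.06]
shift/100 [-4.168 -0.518 -0.315] turn/.5 [-0.023 -0.003 -0.   ]
```

View pics/side14.png

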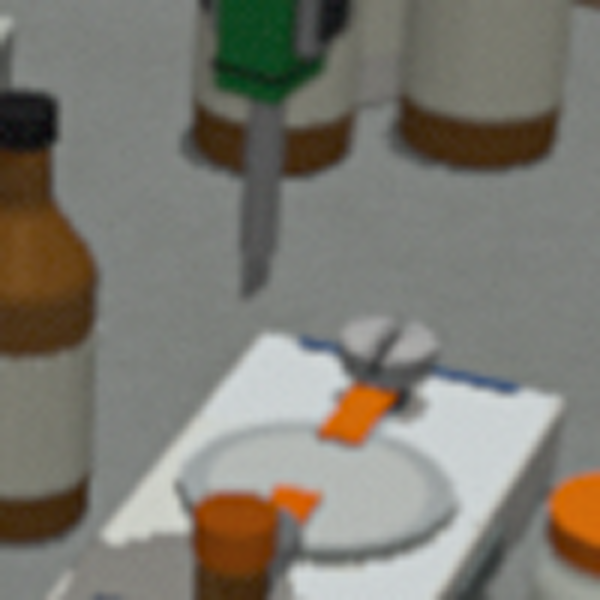

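Call:
apply_moves([
  [[-0.2, -0.03, -0.2, 0, 0, 0, -1], [-0.6, -0.08, -0.32, 0, 0, 0, -1], [-1, -0.125, -0.32, 0, 0, 0, -1]],
])

```text
clock: 23.35
position: [524.0, -70.0, 375.0]
ee_rot: [-0.679, 0.734, -0.0, 0.0]
contact_force: [1.6, -0.6, -2.6]
gripper_width: 27.4
```

Call:
apply_moves([
  [[-0.4, -0.05, 0, 0, 0, 0, -1], [-0.8, -0.1, 0, 0, 0, 0, -1], [-1, -0.125, 0, 0, 0, 0, -1]],
])

```text
clock: 23.65
position: [543.5, 30.8, 372.6]
ee_rot: [-0.681, 0.733, 0.001, -0.001]
contact_force: [-0.5, -0.4, -1.9]
gripper_width: 27.4
```

Call:
apply_moves([
  [[-0.4, -0.05, 0, 0, 0, 0, -1], [-0.8, -0.1, 0, 0, 0, 0, -1], [-1, -0.125, 0, 0, 0, 0, -1]],
])

```text
clock: 23.95
position: [563.5, 129.6, 372.3]
ee_rot: [-0.681, 0.733, 0.001, -0.001]
contact_force: [-0.0, -0.5, -2.1]
gripper_width: 27.3
```

Call:
apply_moves([
  [[-0.4, -0.05, 0, 0, 0, 0, -1], [-0.8, -0.1, 0, 0, 0, 0, -1], [-1, -0.125, 0, 0, 0, 0, -1], [-1, -0.125, 0, 0, 0, 0, -1]],
])

```text
clock: 24.35
position: [583.6, 228.0, 372.0]
ee_rot: [-0.681, 0.732, 0.001, -0.002]
contact_force: [0.2, -0.4, -2.3]
gripper_width: 27.7
```

Run:
```python
from h import *
from bench import arm
plan(arm.read_state(),[588.4,241.8,320])
```

```text
clock 24.35 pos [583.6 228.  372. ] jaw 175.82 F [ 0.2 -0.4 -2.3] T [-0.05  0.06 -0.01] w 27.7 j [ 0.63  0.35  0.13 -0.   -1.35 -0.7 ]
shift/100 [-0.142 -0.04   0.52 ] turn/.5 [ 0.008 -0.002  0.   ]
```

Call:
apply_moves([
  [[-0.07, -0.02, 0, 0.008, 0, 0, -1], [-0.14, -0.037, 0.2, 0.008, -0.002, 0, -1], [-0.14, -0.037, 0.5, 0.008, -0.002, 0, -1], [-0.14, -0.037, 0.72, 0.008, -0.002, 0, -1], [-0.14, -0.037, 0.72, 0.008, -0.002, 0, -1], [-0.14, -0.037, 0.72, 0.008, -0.002, 0, -1]],
])

```text
clock: 24.95
position: [588.6, 238.7, 302.6]
ee_rot: [-0.68, 0.733, -0.001, 0.001]
contact_force: [0.8, 0.1, -0.7]
gripper_width: 27.6
```

Run:
```python
from h import *
from bench import arm
plan(arm.read_state(),[588.4,241.8,195])
p=arm.get_image("side");pickle.dump(p,open("side15.pkl","wb"));cv2.imwrite(f"pics/side15.png",cv2.resize(p["img"][220:350,190:320,::-1],None,fx=4.6,fy=4.6,interpolation=cv2.INTER_CUBIC))
```

```text
clock 24.95 pos [588.6 238.7 302.6] jaw 175.66 F [ 0.8  0.1 -0.7] T [ 0.   -0.02 -0.04] w 27.6 j [ 0.64  0.4   0.03  0.   -1.2  -0.72]
shift/100 [-0.03   0.008  1.076] turn/.5 [-0.007  0.001  0.   ]
```

View pics/side15.png

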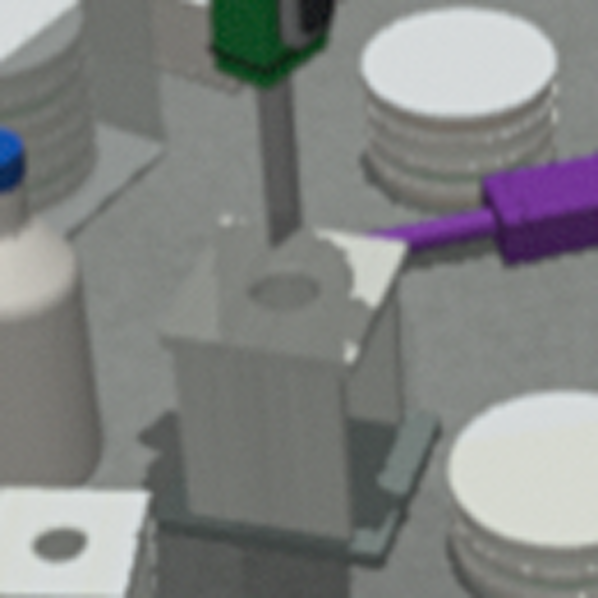

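Call:
apply_moves([
  [[-0.03, 0.008, 0, -0.004, 0, 0, -1], [-0.03, 0.008, 0.1, -0.004, 0, 0, -1], [-0.03, 0.008, 0.2, -0.004, 0, 0, -1], [-0.03, 0.008, 0.3, -0.004, 0, 0, -1], [-0.03, 0.008, 0.34, -0.004, 0, 0, -1], [-0.03, 0.008, 0.34, -0.004, 0, 0, -1]],
])

```text
clock: 25.6
position: [587.4, 242.4, 266.5]
ee_rot: [-0.68, 0.733, 0.0, -0.001]
contact_force: [-0.1, 0.1, -2.6]
gripper_width: 28.0
```

Run:
```python
from h import *
from bench import arm
plan(arm.read_state(),[588.4,241.8,195])
p=arm.get_image("side");cv2.imwrite(f"pics/side16.png",cv2.resize(p["img"][220:350,190:320,::-1],None,fx=4.6,fy=4.6,interpolation=cv2.INTER_CUBIC))
```

```text
clock 25.6 pos [587.4 242.4 266.5] jaw 175.7 F [-0.1  0.1 -2.6] T [ 0.01 -0.05  0.03] w 28.0 j [ 0.65  0.43 -0.02 -0.   -1.12 -0.72]
shift/100 [ 0.005 -0.012  0.715] turn/.5 [ 0.003 -0.001  0.   ]
```

View pics/side16.png

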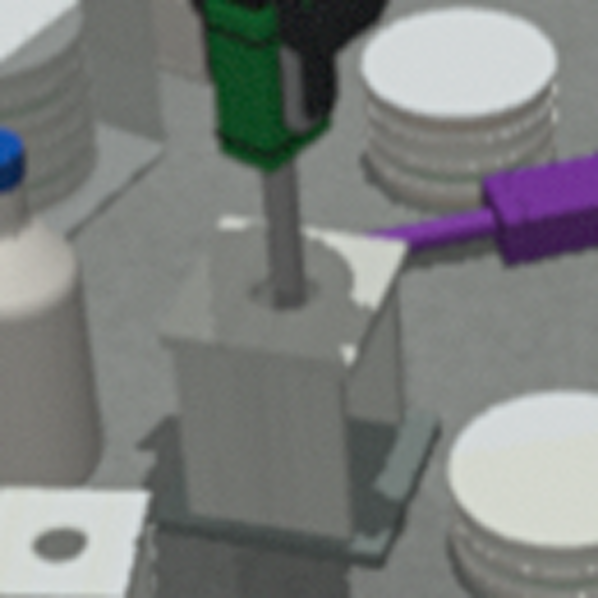

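Call:
apply_moves([
  [[0.005, -0.012, 0.12, 0, 0, 0, -1], [0.005, -0.012, 0.26, 0, 0, 0, -1], [0.005, -0.012, 0.4, 0, 0, 0, -1], [0.005, -0.012, 0.54, 0, 0, 0, -1], [0.005, -0.012, 0.64, 0, 0, 0, -1], [0.005, -0.012, 0.66, 0, 0, 0, -1], [0.005, -0.012, 0.66, 0, 0, 0, -1]],
])

```text
clock: 26.35
position: [588.9, 242.1, 201.4]
ee_rot: [-0.68, 0.733, 0.0, 0.0]
contact_force: [0.4, -0.3, -2.1]
gripper_width: 27.2
```

Call:
apply_moves([
  [[0, 0, 0.02, 0, 0, 0, -1], [0, 0, 0.04, 0, 0, 0, -1], [0, 0, 0.05, 0, 0, 0, -1], [0, 0, 0.05, 0, 0, 0, -1]],
])

```text
clock: 26.75
position: [588.9, 242.0, 197.0]
ee_rot: [-0.68, 0.733, 0.0, 0.001]
contact_force: [-0.9, 0.2, -3.0]
gripper_width: 27.3
```

```bash
python3 st.py
```

```text
clock 26.75 pos [588.9 242.  197. ] jaw 175.7 F [-0.9  0.2 -3. ] T [0.02 0.02 0.02] w 27.3 j [ 0.64  0.49 -0.1  -0.   -0.97 -0.72]
shift/100 [0. 0. 0.] turn/.5 [-3.000e-03  1.000e-03 -2.628e+00]
tool F [-0.16  0.95  2.96] T [-0.02 -0.02 -0.02]
```

Call:
apply_moves([
  [[0, 0, 0.01, 0, 0, 0, -1], [0, 0, 0.02, 0, 0, 0, -1], [0, 0, 0.025, 0, 0, 0, -1], [0, 0, 0.025, 0, 0, 0, -1]],
])

```text
clock: 27.15
position: [588.9, 242.1, 194.5]
ee_rot: [-0.68, 0.733, 0.0, 0.001]
contact_force: [-1.1, 0.1, -1.6]
gripper_width: 27.4
```

```bash
python3 st.py;  python3 - <<'E'
from h import *
from bench import arm
p=arm.get_image("side");cv2.imwrite(f"pics/side17.png",cv2.resize(p["img"][220:350,190:320,::-1],None,fx=4.6,fy=4.6,interpolation=cv2.INTER_CUBIC))
E
```

```text
clock 27.15 pos [588.9 242.1 194.5] jaw 175.71 F [-1.1  0.1 -1.6] T [-0.02  0.01  0.02] w 27.4 j [ 0.64  0.49 -0.11 -0.   -0.97 -0.72]
shift/100 [0. 0. 0.] turn/.5 [-3.000e-03  1.000e-03 -2.628e+00]
tool F [-0.04  1.1   1.58] T [-0.01  0.02 -0.02]
```

View pics/side17.png

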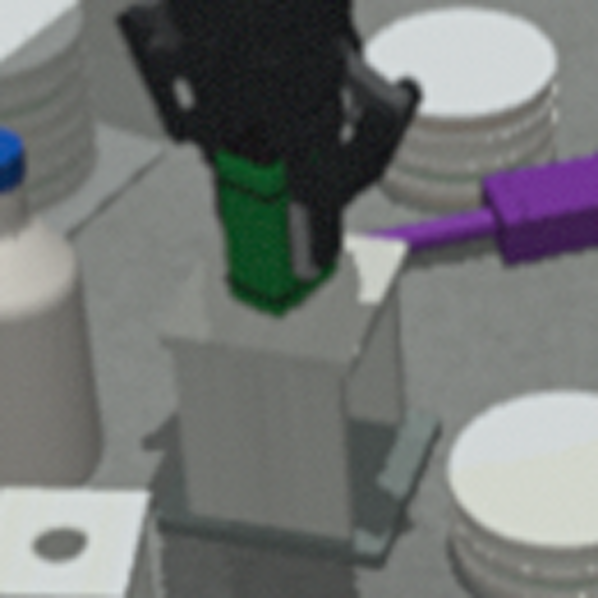

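Call:
apply_moves([
  [[0, 0, 0.007, 0, 0, 0, -1], [0, 0, 0.015, 0, 0, 0, -1], [0, 0, 0.015, 0, 0, 0, -1]],
])

```text
clock: 27.5
position: [588.9, 242.1, 194.4]
ee_rot: [-0.68, 0.733, -0.0, 0.001]
contact_force: [-3.7, -1.3, 5.1]
gripper_width: 27.2
```

```bash
python3 st.py
```

```text
clock 27.5 pos [588.9 242.1 194.4] jaw 175.73 F [-3.7 -1.3  5.1] T [-0.23  0.93 -0.03] w 27.2 j [ 0.64  0.49 -0.11 -0.   -0.97 -0.72]
shift/100 [0. 0. 0.] turn/.5 [-4.000e-03  1.000e-03 -2.628e+00]
tool F [ 1.59  3.59 -5.11] T [-0.91  0.3   0.03]
```

Call:
apply_moves([
  [[0, 0, -0.007, 0, 0, 0, -1], [0, 0, -0.007, 0, 0, 0, 0], [0, 0, -0.007, 0, 0, 0, 0.4], [0, 0, -0.007, 0, 0, 0, 1], [0, 0, -0.007, 0, 0, 0, 1], [0, 0, -0.007, 0, 0, 0, 1], [0, 0, -0.007, 0, 0, 0, 1], [0, 0, -0.007, 0, 0, 0, 1], [0, 0, -0.007, 0, 0, 0, 1]],
])

```text
clock: 28.4
position: [588.9, 242.1, 193.6]
ee_rot: [-0.68, 0.733, 0.0, 0.001]
contact_force: [-0.8, 0.4, -0.1]
gripper_width: 85.5
```

```bash
python3 st.py;  python3 - <<'E'
from h import *
from bench import arm
p=arm.get_image("side");cv2.imwrite(f"pics/side18.png",cv2.resize(p["img"][220:350,190:320,::-1],None,fx=4.6,fy=4.6,interpolation=cv2.INTER_CUBIC))
E
```

```text
clock 28.4 pos [588.9 242.1 193.6] jaw 175.7 F [-0.8  0.4 -0.1] T [-0.01 -0.01  0.02] w 85.5 j [ 0.64  0.5  -0.11 -0.   -0.97 -0.72]
shift/100 [0. 0. 0.] turn/.5 [-3.000e-03  1.000e-03 -2.628e+00]
tool F [-0.37  0.83  0.14] T [ 0.01  0.01 -0.02]
```

View pics/side18.png

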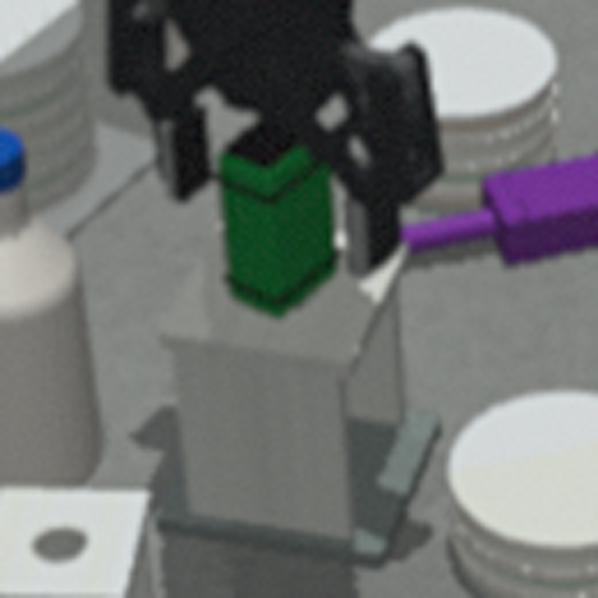

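Released, upright. Retract straight up, then aside to clear the top view.

Call:
apply_moves([
  [[0, 0, -0.2, 0, 0, 0, 1], [0, 0, -0.5, 0, 0, 0, 1], [0, 0, -0.8, 0, 0, 0, 1], [0, 0, -1, 0, 0, 0, 1], [0, 0, -1, 0, 0, 0, 1]],
])

```text
clock: 28.95
position: [590.0, 242.5, 297.7]
ee_rot: [-0.68, 0.733, -0.001, 0.004]
contact_force: [0.3, 0.6, 0.1]
gripper_width: 85.4
```

Call:
apply_moves([
  [[0.4, 0.4, -0.1, 0, 0, 0, 1], [0.8, 0.8, -0.2, 0, 0, 0, 1], [1, 1, -0.2, 0, 0, 0, 1], [1, 1, -0.2, 0, 0, 0, 1]],
])

```text
clock: 29.35
position: [477.6, 146.5, 313.1]
ee_rot: [-0.68, 0.734, 0.001, -0.001]
contact_force: [1.0, 0.7, -0.2]
gripper_width: 85.5
```

Call:
apply_moves([
  [[0.2, 0.2, 0, 0, 0, 0, 1], [0.4, 0.4, 0, 0, 0, 0, 1], [0.4, 0.4, 0, 0, 0, 0, 1], [0.4, 0.4, 0, 0, 0, 0, 1]],
])

```text
clock: 29.75
position: [438.8, 112.8, 313.1]
ee_rot: [-0.68, 0.733, 0.0, 0.001]
contact_force: [-0.3, 0.4, 0.6]
gripper_width: 85.5
```

```bash
python3 st.py;  python3 - <<'E'
from h import *
from bench import arm
for n in("side","top"):
    p=arm.get_image(n);pickle.dump(p,open(n+"19.pkl","wb"));cv2.imwrite(f"pics/{n}19.png",p["img"][:,:,::-1])
    if n=="top":
        cv2.imwrite("pics/t19c.png",cv2.resize(p["img"][225:305,370:490,::-1],None,fx=6.5,fy=6.5,interpolation=cv2.INTER_CUBIC))
E
```

```text
clock 29.75 pos [438.8 112.8 313.1] jaw 175.69 F [-0.3  0.4  0.6] T [0.03 0.05 0.06] w 85.5 j [ 0.61  0.08 -0.38 -0.   -1.11 -0.69]
shift/100 [0. 0. 0.] turn/.5 [-3.000e-03  1.000e-03 -2.629e+00]
tool F [-0.34  0.29 -0.58] T [-0.05 -0.02 -0.06]
```

View pics/side19.png

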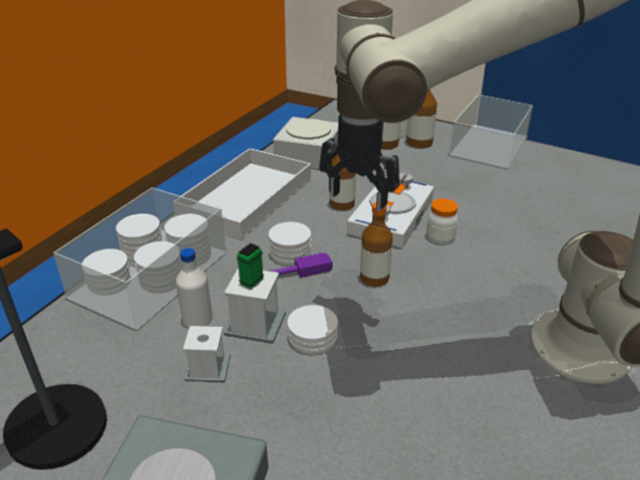

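View pics/top19.png

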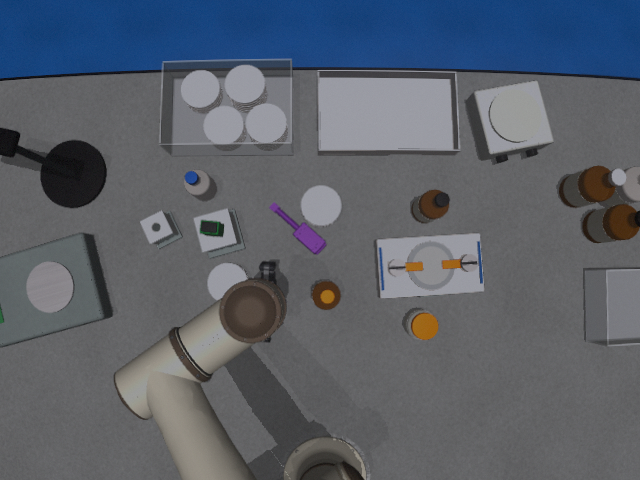

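View pics/t19c.png

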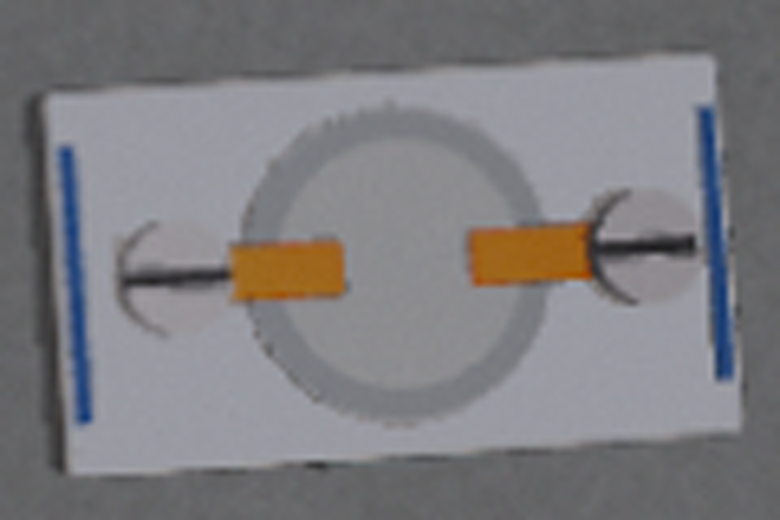

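Run:
```python
from h import *
t=pickle.load(open("top19.pkl","rb"))
for n,pa,z in(("tab a",[(232,271),(343,269)],60),("tab b",[(590,251),(471,257)],60),("slot a",[(124,279),(228,273)],75),("slot b",[(598,247),(693,242)],75)):
    q=back(t,crop(pa,(370,225),6.5),z);d=q[1]-q[0];print(n,q.round(1).tolist(),round(np.degrees(np.arctan2(d[1],d[0])),1))
q=back(t,crop([(200,230)],(0,0),1),180);
```

```text
tab a [[505.3, -190.2, 60.0], [505.5, -230.2, 60.0]] -89.6
tab b [[510.9, -320.5, 60.0], [509.3, -276.8, 60.0]] 92.1
slot a [[502.7, -149.3, 75.0], [504.4, -186.1, 75.0]] -87.3
slot b [[512.0, -319.2, 75.0], [513.3, -354.1, 75.0]] -87.8
```

```bash
python3 -c "
from bench import arm
print(arm.job_done())"
```

```text
the job is handed in; nothing more can be done
None
```

Both lock screws are turned clockwise to their stops, and the green driver is back upright in its large stand, released. I handed the job in at about 30 s of the 69 s allowed.

**What I did:** I turned lock_b first, then lock_a, because the middle bottle blocks the side camera's view of lock_a. Both were worked only through the slot. At each stop the wrist torque climbed well above the screw's friction: 0.42 N m on lock_b and 0.57 N m on lock_a, against about 0.1–0.16 N m while turning.

**Last checks:**
- **Tabs:** in the top picture both point at the middle of the cover. By the tab tips they lie at about −88° (lock_a) and 92° (lock_b), against a cell axis of about −87° and 93°. Slot edges in the same picture agree to about 1°; the tab's own edges on lock_a gave −89.6°, within the blur of the picture.
- **Driver and bystanders:** the driver hangs upright in the hole. The bottles, jar and dishes I could see stand where they were. The arm partly hid the front dishes in the top view, but the side view shows them in place.
- **Robot:** it was clear of everything when I handed in. Forces stayed within a few newtons throughout.

**What went differently:**
- The purple look-alike driver stood upright in the first pictures and was lying on the table by about 4 s. It lies beside the line I flew over it, but the fingertips passed at about 230 mm, well above its roughly 160 mm. I think it fell by itself, though I have no picture of it falling. I did not touch it afterwards.
- At each stop the tool ended up about 20° past the slot. I put this down to the blade's play in the slot and some twist in the grip, and unwound it before lifting out. The tabs stayed put.

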